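# Weigh out and pack a tray of roll cakes on the market-stall scale

## Task

Set the empty tray squarely down between the corner guides of the scale's pan, then put cakes from the cutting board into it one by one, each lying flat in a compartment, until the needle (tray and cakes together, without the lid) rests within the thick black arc on the dial, 700 to 880 g. Let go so that the needle can settle there, then cover the tray with the clear lid, squarely and fully down on the tray's rim between the same guides. Cakes that are not needed stay on the cutting board, and the jar and bowl are left alone.

Things in the scene. Friction and masses are not known exactly. Their poses are not given: they have to be found in the camera images.
- pocket (a point): Centre of the upper face of the scale's sprung white pan (256 x 166 mm), 82 mm above the table unloaded, sinking 1 mm per 100 g (16 mm at most). x along the pan's long side, z up. Four L-shaped corner guides, 45 mm high, lips flared out above 36 mm, legs 22 to 26 mm, bound a pocket of 229 (x) by 141 (y) mm, its sides open between them. Fixed; place and yaw vary.
- dial (a point): Centre of the scale's round white dial, 144 mm over its rim, on the low housing beyond the pan (+x side in the pocket's frame), sloping at 35 degrees from level and facing up and away from the robot.
- needle (a joint): Angle (rad) of the red needle, 54 mm long, growing clockwise as one faces the dial: 0 at no load (lower left), 0.003 rad per gram on the pan; a long tick each 100 g, 1500 g at 4.5 rad. The thick black arc at the top of the dial spans 700 to 880 g, 2.10 to 2.64 rad. Settles within a second; pushing on the pan moves it too.
- board: Fixed wooden cutting board, 300 (x) x 320 (y) x 14 mm, on which the cakes start; origin at the centre of its underside. Lies on one side of the scale, left or right.
- mat: Fixed grey counter mat, 300 (x) x 360 (y) x 5 mm, on which tray and lid start; origin at the centre of its underside. On the other side of the scale.
- tray: Red plastic tray, white rim, 224 (x) x 136 (y) x 26 mm, 75 to 330 g; origin at the centre of its underside. Floor 4 mm, walls 6 mm. A white partition 16 mm thick, as high as the rim, runs along x through the middle and is the grip; each side of it is a compartment 212 x 54 mm, centre at y = +-35 mm, for three cakes in a row, length along x.
- lid: Clear plastic lid with white lower edge, 224 (x) x 136 (y) mm, 120 g; origin at the centre of its lower edge, z up. Open below, walls 6 mm, inner height 36 mm, top at 40 mm. In the middle of the top a white handle bar 90 (x) x 16 (y) mm, from 40 to 70 mm above the origin. Seated on the tray's rim its origin is 26 mm above the tray's.
- cake1: Firm block-shaped roll cake coated in bean flour, brown, dark swirl on its end faces, 64 (x) x 44 (y) x 50 (z) mm, 127 to 173 g (each a little different); origin at the centre of its underside, z up. Five to seven cakes are present (absent ones give None).
- cake2: Firm block-shaped roll cake coated in bean flour, brown, dark swirl on its end faces, 64 (x) x 44 (y) x 50 (z) mm, 127 to 173 g (each a little different); origin at the centre of its underside, z up. Five to seven cakes are present (absent ones give None).
- cake3: Firm block-shaped roll cake coated in bean flour, brown, dark swirl on its end faces, 64 (x) x 44 (y) x 50 (z) mm, 127 to 173 g (each a little different); origin at the centre of its underside, z up. Five to seven cakes are present (absent ones give None).
- cake4: Firm block-shaped roll cake coated in bean flour, brown, dark swirl on its end faces, 64 (x) x 44 (y) x 50 (z) mm, 127 to 173 g (each a little different); origin at the centre of its underside, z up. Five to seven cakes are present (absent ones give None).
- cake5: Firm block-shaped roll cake coated in bean flour, brown, dark swirl on its end faces, 64 (x) x 44 (y) x 50 (z) mm, 127 to 173 g (each a little different); origin at the centre of its underside, z up. Five to seven cakes are present (absent ones give None).
- cake6: Firm block-shaped roll cake coated in bean flour, brown, dark swirl on its end faces, 64 (x) x 44 (y) x 50 (z) mm, 127 to 173 g (each a little different); origin at the centre of its underside, z up. Five to seven cakes are present (absent ones give None).
- cake7: Firm block-shaped roll cake coated in bean flour, brown, dark swirl on its end faces, 64 (x) x 44 (y) x 50 (z) mm, 127 to 173 g (each a little different); origin at the centre of its underside, z up. Five to seven cakes are present (absent ones give None).
- jar: Bystander: jar with white cap, 72 mm across, 100 mm high, beyond the scale; origin at the centre of its underside.
- bowl: Bystander: white bowl, 110 mm across, 50 mm high, beyond the scale; origin at the centre of its underside.
Mind the look-alikes: they are no part of the job. What is shaped like the cake4 but red is not meant.

How it is judged:
By the outcome, as a careful person would: the job done as asked, in the order asked, and still so for the second after the job is handed in, with the robot touching nothing.
Of cake1, cake2, cake3, cake4, cake5, cake6, cake7 only 5 to 7 are there at a start; the rules pass over those that are not, and their reading is None.
At some moment in a run one of cake1, cake2, cake3, cake4, cake5, cake6, cake7 may be knocked a few centimetres aside while the robot is not near it.
Once in a run the grip may slacken for a moment while it holds something.
It also fails if it takes over 210 s, if anything falls off the work surface, if the arm or the gripper's body presses on something with over 40 N, if the wrist force passes 120 N, or if a joint passes its speed limit or range.

## Robot

A 7-joint arm with a two-finger parallel gripper is mounted at the origin on the work surface. World frame = base frame: x ahead of the robot, y to its left, z up, the work surface at z = 0. Lengths are in m, angles in degrees, forces in N, time in s.
With the tool pointing down it reaches from about 0.425 to 0.95 m from the base axis. Payload 4.7 kg.
Tool frame: the origin (TCP) lies at the very end of the fingers, on their centre line; the grasp point (between the pads) lies 19 mm behind it (r.grip_point_offset is the distance from the TCP to the grasp point, in m); x points along the fingers, y is the direction in which the jaws open and shut, and the axes are right-handed (so a half turn about x gives the same grasp; the last joint's range is limited). The gripper opens to 85 mm and grips with 20 to 120 N. Pads are 22 mm wide; open, the fingers measure 114 mm over their backs; the gripper's body (76 mm by 85 mm) begins 54 mm behind the grasp point. The pads swing forward as they close: fully open they stand 13 mm farther back than shut.
Start: joints at [69.104, 26.849, -2.785, 87.806, 1.381, 65.374, -4.715], TCP at [0.222, -0.637, 0.231] pointing down, gripper open.
Joint ranges: [-148.3, 148.3], [-19.14, 114.17], [-79.39, 73.82], [5.75, 140.21], [-59.74, 239.74], [12.07, 113.84], [-152.46, 152.46]. Speed limits (degrees/s): [147.25, 147.25, 180, 180, 180, 180, 180].

## Interface

Orientations are given as [roll, pitch, yaw] about the fixed x, y, z axes, in that order (R = Rz(yaw) Ry(pitch) Rx(roll)).
In Python, from rig import monitor, optics, r gives the robot as it stands. The module is installed in compiled form; this text tells all that it offers.
- The arm moves only by the shell command python3 -m handwheel 'ROWS'. ROWS is JSON, one flat list of numbers, 7 for each row, row after row: the opening, from 0 (shut) to 1 (fully open), then the shift along the tool's x, y, z in m, then the turn, a rotation vector about the tool's x, y, z in degrees. A call has 1 to 5 rows; each row is the pose to reach, as a shift and turn from the pose measured when the call began, along the tool's axes at that moment; what a row does not reach only later rows make up. A row lasts 1/10 s, in which the tool goes at most 50 mm and 8.59 degrees, less where a joint would pass 70% of its speed; a pose out of reach is approached as far as the arm can. A call with a gripper value outside its range is refused whole. The fingers move at their own pace and stop on an object; the grip force is fixed at half the most. Time passes only in rows, so rows that repeat a pose let the fingers close. It gives the time, the measured TCP pose, the force and the opening at its end, in the units of the state.
- monitor.observe(): the state, without advancing time (a new reading comes with each control period).
- optics.snapshot(name): name is "scene" or "top" or "wrist"; returns (picture, depth): 384x512x3 uint8, blue, green, red; 384x512 float32, m along the optical axis (not along the pixel's ray), 0 where there is no reading.
- optics.camera_info(name): a dict with "fx", "fy", "cx", "cy" (pixels), "k1" (the pictures are not rectified: a ray, as slopes to the right and down, at radius r is drawn at 1 + k1 r^2 times it, then the intrinsics apply), "rvec" (rotation vector, rad) and "tvec" (3), from world to camera coordinates, as OpenCV has them. Camera axes: x right, y down, z forward; pixel columns grow to the right and rows downward; lengths in m; the calibration is good to about 2 mm. A picture is of the moment at which its call begins: read the wrist's pose just before it. camera_info takes no time and is no camera call; for the wrist camera it gives the pose at the moment of the call.
- r.job_done(): hands the job in, once; it reports no verdict.
The state is a dict: "time": time; "joints": joint angles; "qvel": joint speeds; "joint_efforts": joint torques, N m; "eef_pos": TCP position; "orientation": TCP orientation; "ft_force": force on the tool from outside, world axes, zero at the start; "torque": the same for the moment, N m; "opening": finger opening in m.
Only numpy, scipy, OpenCV 4.12 (cv2) and the standard library are available. Lean on these libraries where they do the work, as an engineer would, in place of code of your own. Each camera call takes 0.05 s, during which the arm holds its last target. There are 200 camera calls.

## Working session

There is one attempt and no reset: what is moved stays moved. The work goes in short steps, Python scripts to look and compute and a shell command to move; the robot and the scene stay as the last step left them, time stands still between calls to the robot, and variables do not carry over. Pictures are saved under pics/ and viewed, about 12 in all and at most 16, crops included, and the job is handed in when it is done.

```bash
mkdir -p pics
cat > h.py <<'E'
import numpy as np, cv2
from rig import monitor, optics, r
from scipy.spatial.transform import Rotation as R
def snap(n):
    i=optics.camera_info(n); im,d=optics.snapshot(n); return im,d,i
def K(i): return np.array([[i['fx'],0,i['cx']],[0,i['fy'],i['cy']],[0,0,1.]])
def und(i,uv):
    D=np.array([i['k1'],0,0,0,0.]); return cv2.undistortPoints(np.array(uv,float).reshape(-1,1,2),K(i),D).reshape(-1,2)
def cloud(d,i):
    h,w=d.shape; u,v=np.meshgrid(np.arange(w),np.arange(h))
    s=und(i,np.stack([u,v],-1).reshape(-1,2)).reshape(h,w,2)
    P=np.concatenate([s*d[...,None],d[...,None]],-1)
    Rm=cv2.Rodrigues(np.array(i['rvec'],float))[0]
    return (P-np.array(i['tvec']).ravel())@Rm
def proj(i,p):
    return cv2.projectPoints(np.array(p,float).reshape(-1,1,3),np.array(i['rvec'],float),np.array(i['tvec'],float),K(i),np.array([i['k1'],0,0,0,0.]))[0].reshape(-1,2)
def pose():
    s=monitor.observe(); return np.array(s['eef_pos']),R.from_euler('xyz',s['orientation'],degrees=True),s
def togo(p,yaw=None):
    """shift in tool axes, and rotvec, to reach TCP p, tool pointing down, tool y axis at world angle yaw (mod 180)"""
    e,q,s=pose(); sh=q.inv().apply(np.array(p)-e)
    out=[]
    c=q.as_matrix()[:,1]; cur=np.degrees(np.arctan2(c[1],c[0]))
    if yaw is None: yaw=cur
    yaw=cur+((yaw-cur+90)%180-90); a=np.radians(yaw)
    x=np.array([0,0,-1.]); y=np.array([np.cos(a),np.sin(a),0]); 
    T=R.from_matrix(np.stack([x,y,np.cross(x,y)],1))
    rv=(q.inv()*T).as_rotvec(degrees=True)
    print('t',round(s['time'],2),'eef',e.round(4),'yaw',round(cur,2),'j7',np.round(s['joints'],0),'open',round(s['opening'],4),'F',np.round(s['ft_force'],1))
    print('shift',sh.round(4),'rot',rv.round(2)); return sh,rv
E
python3 - <<'E'
from h import *
for n in('scene','top','wrist'):
    im,d,i=snap(n); cv2.imwrite(f'pics/{n}0.png',im); np.savez(f'{n}0.npz',im=im,P=cloud(d,i),d=d)
    print(n,{k:np.round(v,3) for k,v in i.items()})
print(monitor.observe())
a=cv2.imread('pics/top0.png');b=cv2.imread('pics/scene0.png')
cv2.imwrite('pics/a.png',cv2.resize(a,(800,600)))
E
```

```text
scene {'fx': np.float64(358.286), 'fy': np.float64(358.286), 'cx': np.float64(253.683), 'cy': np.float64(193.809), 'k1': np.float64(-0.109), 'rvec': array([ 1.266,  2.071, -1.095]), 'tvec': array([ 0.141, -0.223,  1.527])}
top {'fx': np.float64(423.648), 'fy': np.float64(423.648), 'cx': np.float64(261.841), 'cy': np.float64(195.957), 'k1': np.float64(0.029), 'rvec': array([ 2.144, -2.154,  0.182]), 'tvec': array([0.081, 0.547, 1.48 ])}
wrist {'fx': np.float64(308.454), 'fy': np.float64(308.454), 'cx': np.float64(261.263), 'cy': np.float64(192.374), 'k1': np.float64(-0.067), 'rvec': array([-2.381,  1.69 ,  0.226]), 'tvec': array([-0.675, -0.033,  0.379])}
{'time': 0.15, 'joints': array([69.10473094, 26.88764712, -2.78559912, 87.85472408,  1.37790071,
       65.37458032, -4.71532632]), 'qvel': array([ 0.01075057, -0.24406269,  0.01736952, -0.25307213, -0.02360979,
       -0.03519425, -0.03046359]), 'joint_efforts': array([-2.27848600e-04, -5.10762584e+01, -4.71405813e-02, -2.37977976e+01,
        1.07018786e-02,  5.37989137e-03,  2.06042790e-05]), 'eef_pos': array([ 0.2223313 , -0.63689213,  0.23051552]), 'orientation': array([-90.53112634,  89.91638212, 108.70974678]), 'ft_force': array([ 0.222419  , -0.55798289,  0.40007124]), 'torque': array([-0.01472525,  0.03224318, -0.00324787]), 'opening': 0.08563765109232996}
```

View pics/a.png

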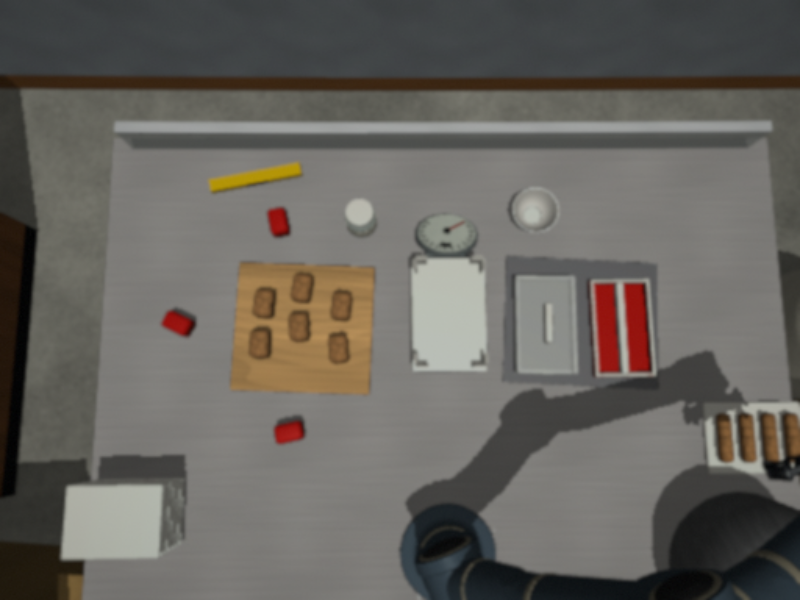

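View pics/scene0.png

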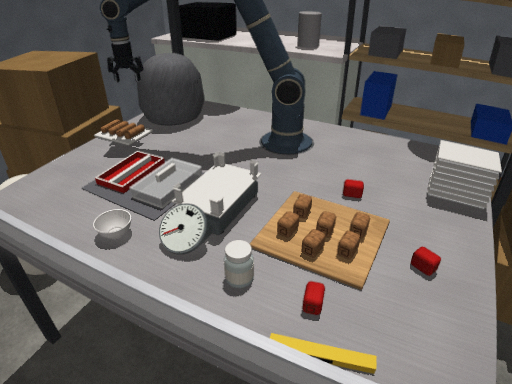

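The top view (800x600) shows the tray at (622,327) and the lid at (547,323), both on the mat, with the pan at (448,312) and the dial at (447,235). The board holds six brown cakes at (264,302), (302,287), (341,304), (260,342), (299,325) and (338,347). The red blocks at (278,222), (178,323) and (289,431) are off the board and are the look-alikes. The scene camera sees the dial and its needle at (183,228).

```bash
cat > meas.py <<'E'
from h import *
def rect(pts):
    (c,s,a)=cv2.minAreaRect(pts.astype(np.float32)); 
    if s[0]<s[1]: s=s[::-1]; a+=90
    a=(a+90)%180-90
    return np.round(c,4),np.round(s,4),round(a,2)   # a: direction of long side
def blobs(m,minn=15):
    n,l,st,c=cv2.connectedComponentsWithStats(m.astype(np.uint8)); 
    return [(l==k) for k in range(1,n) if st[k,4]>=minn]
E
python3 - <<'E'
from meas import *
D=np.load('top0.npz'); im=D['im'].astype(int);P=D['P']
hsv=cv2.cvtColor(D['im'],cv2.COLOR_BGR2HSV)
X,Y,Z=P[...,0],P[...,1],P[...,2]
s=512/800
reg=lambda x0,y0,x1,y1:(np.add.outer(np.arange(384)*0,np.arange(512))>=x0*s)&(np.add.outer(np.arange(384)*0,np.arange(512))<=x1*s)&(np.add.outer(np.arange(384),np.arange(512)*0)>=y0*s)&(np.add.outer(np.arange(384),np.arange(512)*0)<=y1*s)
def show(nm,m):
    for b in blobs(m): print(nm,b.sum(),rect(np.stack([X[b],Y[b]],-1)),'z',np.percentile(Z[b],[5,50,95]).round(4))
t=reg(580,265,665,390); show('tray',t&(Z>.018)&(Z<.045))
print('traytop'); show('t2',t&(Z>.024)&(Z<.04))
l=reg(505,260,588,390); show('lid',l&(Z>.02)); show('handle',l&(Z>.058)&(Z<.09))
p=reg(400,240,500,390); show('pan',p&(Z>.06)&(Z<.1)); show('guides',p&(Z>.105))
b=reg(225,255,380,400); show('cake',b&(Z>.05)); show('board',b&(Z>.008)&(Z<.025))
E
```

```text
tray 803 (array([ 0.5003, -0.4136]), array([0.2285, 0.1396]), 0.68) z [0.0205 0.03   0.0366]
traytop
t2 645 (array([ 0.5013, -0.4132]), array([0.2269, 0.1396]), 0.29) z [0.0252 0.0307 0.0366]
t2 35 (array([ 0.4123, -0.352 ]), array([0.0532, 0.0113]), 2.36) z [0.0246 0.0298 0.0356]
lid 2557 (array([ 0.4805, -0.098 ]), array([0.4569, 0.2501]), -79.15) z [0.0381 0.0453 0.0671]
handle 129 (array([ 0.5076, -0.231 ]), array([0.0888, 0.0169]), 0.26) z [0.0661 0.0741 0.0798]
pan 3560 (array([ 0.5475, -0.0077]), array([0.2934, 0.1661]), -0.25) z [0.0769 0.0822 0.0897]
guides 46 (array([0.6381, 0.0613]), array([0.0391, 0.0206]), -42.67) z [0.1107 0.1225 0.132 ]
guides 52 (array([0.4785, 0.0051]), array([0.3798, 0.0364]), -25.34) z [0.1107 0.1221 0.1304]
guides 30 (array([0.419 , 0.0566]), array([0.0275, 0.027 ]), 0.05) z [0.1202 0.1256 0.1303]
guides 43 (array([ 0.4145, -0.0751]), array([0.0377, 0.0206]), -45.43) z [0.1141 0.1246 0.1304]
cake 214 (array([0.4587, 0.237 ]), array([0.3882, 0.0655]), 33.4) z [0.0543 0.0618 0.0673]
cake 210 (array([0.4343, 0.2791]), array([0.4213, 0.0647]), 47.1) z [0.0533 0.0617 0.0685]
cake 213 (array([0.5502, 0.2358]), array([0.062, 0.044]), -6.69) z [0.0551 0.0621 0.0681]
cake 214 (array([0.4084, 0.2397]), array([0.3256, 0.0641]), 44.44) z [0.0545 0.0619 0.0681]
cake 231 (array([0.4632, 0.4186]), array([0.0676, 0.0452]), 0.02) z [0.0526 0.0617 0.0674]
cake 221 (array([0.388, 0.194]), array([0.2263, 0.0597]), 36.44) z [0.0545 0.062  0.0678]
board 5416 (array([0.5036, 0.3259]), array([0.3223, 0.3053]), 87.75) z [0.009  0.0135 0.0191]
```

Run:
```python
from h import *
D=np.load('top0.npz')
i=optics.camera_info('wrist'); Rm=cv2.Rodrigues(np.array(i['rvec']))[0]; c=-Rm.T@np.array(i['tvec']).ravel()
e,q,s=pose(); print('cam in tool',q.inv().apply(c-e).round(4),'axis',q.inv().apply(Rm[2]).round(3),'right',q.inv().apply(Rm[0]).round(3))
print(q.as_matrix().round(3))
togo([.50,-.414,.25],90)
```

```text
cam in tool [-0.1425  0.001  -0.0664] axis [ 0.966 -0.     0.26 ] right [0. 1. 0.]
[[-0.     0.33  -0.944]
 [ 0.001 -0.944 -0.33 ]
 [-1.    -0.001 -0.   ]]
t 0.15 eef [ 0.2223 -0.6369  0.2305] yaw -70.76 j7 [69. 27. -3. 88.  1. 65. -5.] open 0.0856 F [ 0.2 -0.6  0.4]
shift [-0.0193 -0.119  -0.3356] rot [1.924e+01 1.000e-02 8.000e-02]
```

```bash
python3 -m handwheel '[0.4,-0.02,-0.06,-0.17,10,0,0, 0.4,-0.02,-0.119,-0.336,19.2,0,0, 0.4,-0.02,-0.119,-0.336,19.2,0,0, 0.4,-0.02,-0.119,-0.336,19.2,0,0, 0.4,-0.02,-0.119,-0.336,19.2,0,0]'; python3 -c "
from h import *
togo([.50,-.414,.25],90)"
```

```text
time: 0.65
eef_pos: [0.4181, -0.4793, 0.2457]
orientation: [-63.3, 89.9, 116.8]
ft_force: [0.4, -1.3, 0.9]
opening: 0.0343
t 0.65 eef [ 0.4181 -0.4793  0.2457] yaw -89.97 j7 [ 47.  23.  -3.  92.   1.  65. -46.] open 0.0343 F [ 0.4 -1.3  0.9]
shift [-0.0043 -0.0653 -0.0819] rot [0.03 0.05 0.09]
```

```bash
python3 -m handwheel '[0.4,-0.004,-0.033,-0.041,0,0,0, 0.4,-0.004,-0.065,-0.082,0,0,0, 0.4,-0.004,-0.065,-0.082,0,0,0, 0.4,-0.004,-0.065,-0.082,0,0,0]'
python3 - <<'E'
from meas import *
im,d,i=snap('wrist'); cv2.imwrite('pics/w1.png',im); P=cloud(d,i); np.savez('w1.npz',im=im,P=P,d=d)
hsv=cv2.cvtColor(im,cv2.COLOR_BGR2HSV)
red=((hsv[...,0]<8)|(hsv[...,0]>172))&(hsv[...,1]>120)&(d>0)
for b in blobs(red,300): print('red',b.sum(),rect(P[b][:,:2]),np.median(P[b][:,2]).round(4),cv2.boundingRect(b.astype(np.uint8)))
E
python3 -c "
from h import *
togo([.52,-.0,.32],90)"
```

```text
time: 1.05
eef_pos: [0.5019, -0.412, 0.2492]
orientation: [-68.6, 89.8, 111.7]
ft_force: [-0.5, -0.2, -0.2]
opening: 0.0338
red 7251 (array([ 0.501 , -0.3743]), array([0.2134, 0.054 ]), 0.39) 0.009 (206, 75, 48, 173)
red 7234 (array([ 0.5016, -0.4465]), array([0.2137, 0.0538]), 0.96) 0.009 (267, 75, 47, 173)
t 1.1 eef [ 0.4998 -0.4143  0.2492] yaw -89.92 j7 [ 39.  24.  -5.  90.   2.  66. -56.] open 0.0346 F [-1.  -1.2 -0.1]
shift [-0.0702 -0.4143 -0.0206] rot [0.08 0.12 0.09]
```

View pics/w1.png

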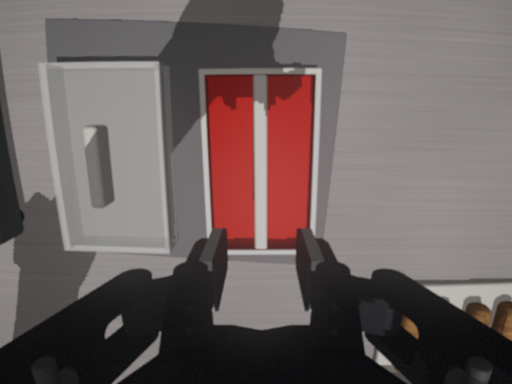

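The wrist view shows the tray squarely in view, with red compartments at (230,160) and (290,160), the white partition at x=260, and the lid handle at (97,167). Next I measure the pocket from above.

```bash
python3 -m handwheel '[0.4,-0.08,-0.1,-0.01,0,0,0, 0.4,-0.08,-0.2,-0.025,0,0,0, 0.4,-0.08,-0.3,-0.04,0,0,0, 0.4,-0.08,-0.404,-0.05,0,0,0, 0.4,-0.08,-0.404,-0.05,0,0,0]'; python3 -m handwheel '[0.4,0,-0.16,-0.02,0,0,0, 0.4,0,-0.16,-0.02,0,0,0,0.4,0,-0.16,-0.02,0,0,0, 0.4,0,-0.16,-0.02,0,0,0, 0.4,0,-0.16,-0.02,0,0,0]'
python3 - <<'E'
from meas import *
im,d,i=snap('wrist'); cv2.imwrite('pics/w2.png',im); P=cloud(d,i); np.savez('w2.npz',im=im,P=P,d=d)
Z=P[...,2]; ok=d>0
for b in blobs(ok&(Z>.072)&(Z<.092),500): print('pan',b.sum(),rect(P[b][:,:2]),np.median(Z[b]).round(4))
for b in blobs(ok&(Z>.1)&(Z<.14),30): print('guide',b.sum(),rect(P[b][:,:2]),'minmax',P[b].min(0).round(4),P[b].max(0).round(4))
togo([.5,-.411,.25],90)
E
```

```text
time: 1.6
eef_pos: [0.5274, -0.1812, 0.3133]
orientation: [-6.2, 89.9, 173.6]
ft_force: [1.7, -0.2, -0.0]
opening: 0.0343
time: 2.1
eef_pos: [0.5477, -0.0213, 0.3132]
orientation: [5.2, 89.9, -175.0]
ft_force: [0.0, -0.3, -0.4]
opening: 0.0341
pan 26322 (array([ 0.5542, -0.0053]), array([0.3071, 0.1668]), 0.05) 0.0819
pan 713 (array([ 0.5092, -0.2303]), array([0.0871, 0.0167]), -0.51) 0.0745
guide 50 (array([0.7301, 0.1932]), array([0.0144, 0.0072]), 86.66) minmax [0.7266 0.1859 0.1   ] [0.7339 0.2005 0.102 ]
guide 567 (array([0.6355, 0.058 ]), array([0.032 , 0.0292]), -86.99) minmax [0.6205 0.0426 0.1001] [0.6509 0.0739 0.128 ]
guide 542 (array([ 0.6352, -0.0686]), array([0.0307, 0.0307]), 0.28) minmax [ 0.6199 -0.0839  0.1003] [ 0.6506 -0.0532  0.128 ]
guide 169 (array([ 0.4107, -0.0611]), array([0.0131, 0.0085]), -87.87) minmax [ 0.4064 -0.0676  0.1   ] [ 0.4149 -0.0544  0.1276]
t 2.15 eef [ 0.5477 -0.0237  0.3131] yaw -90.36 j7 [ 12.  12. -16.  98.   4.  70. -96.] open 0.0345 F [ 0.4 -0.6 -0.2]
shift [0.0637 0.3876 0.0451] rot [-0.36  0.15 -0.07]
```

View pics/w2.png

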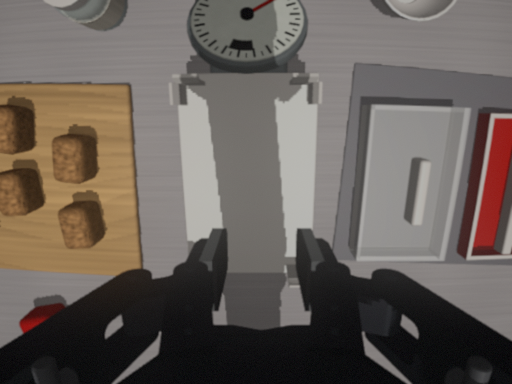

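The wrist view shows the pan at (248,160), its far guides at (178,90) and (316,90), and the near right guide at (293,270) partly hidden by the fingers. I'll check the pocket's x and yaw from the pan's edges.

Run:
```python
from meas import *
for f in('w2','top0'):
    D=np.load(f+'.npz'); P=D['P']; ok=D['d']>0; X,Y,Z=P[...,0],P[...,1],P[...,2]
    pan=ok&(Z>.07)&(Z<.095)&(abs(Y+.005)<.1)
    for lo,hi in((-.05,-.03),(-.03,-.01),(-.01,.01),(.01,.03),(.03,.05)):
        m=pan&(Y>lo)&(Y<hi)&(X<.5); print(f,lo,'near edge',np.sort(X[m])[:8].round(4)[[0,3,7]])
    for lo,hi in((.44,.48),(.48,.52),(.52,.56),(.56,.60)):
        m=pan&(X>lo)&(X<hi); y=np.sort(Y[m]); print(f,lo,'y edges',y[[2,8,-9,-3]].round(4),((y[8]+y[-9])/2).round(4))
    g=ok&(Z>.105)&(Z<.14)&(abs(Y+.005)<.1)&(X>.38)&(X<.66)
    for b in blobs(g,15): print('g',b.sum(),P[b].min(0).round(4),P[b].max(0).round(4))
```

```text
w2 -0.05 near edge [0.4011 0.4012 0.4016]
w2 -0.03 near edge [0.4007 0.4009 0.4012]
w2 -0.01 near edge [0.4008 0.4016 0.4024]
w2 0.01 near edge [0.4017 0.4022 0.4026]
w2 0.03 near edge [0.4529 0.4542 0.4569]
w2 0.44 y edges [-0.088  -0.0875  0.077   0.0772] -0.0053
w2 0.48 y edges [-0.0887 -0.0883  0.077   0.0773] -0.0057
w2 0.52 y edges [-0.0885 -0.0882  0.0771  0.0777] -0.0056
w2 0.56 y edges [-0.0886 -0.088   0.0774  0.0778] -0.0053
g 538 [0.6205 0.0426 0.1052] [0.6509 0.0739 0.128 ]
g 510 [ 0.6199 -0.0839  0.105 ] [ 0.6506 -0.0532  0.128 ]
g 146 [ 0.4064 -0.0676  0.1052] [ 0.4149 -0.0544  0.1276]
top0 -0.05 near edge [0.4009 0.4011 0.4045]
top0 -0.03 near edge [0.0595 0.0623 0.063 ]
top0 -0.01 near edge [0.0622 0.0627 0.0629]
top0 0.01 near edge [0.0547 0.0565 0.0601]
top0 0.03 near edge [0.0376 0.042  0.0486]
top0 0.44 y edges [-0.0879 -0.0868  0.0755  0.0757] -0.0056
top0 0.48 y edges [-0.0887 -0.0881  0.0754  0.0755] -0.0064
top0 0.52 y edges [-0.0894 -0.0866  0.0751  0.0753] -0.0057
top0 0.56 y edges [-0.0871 -0.0864  0.0749  0.075 ] -0.0057
g 46 [0.6188 0.0439 0.1101] [0.6497 0.072  0.1326]
g 51 [ 0.6188 -0.0831  0.1075] [ 0.6508 -0.0551  0.1334]
g 30 [0.4052 0.0431 0.1193] [0.4327 0.0701 0.1327]
g 43 [ 0.4046 -0.0847  0.1064] [ 0.4321 -0.0549  0.133 ]
```

```bash
python3 -m handwheel '[0.4,0.06,0.1,0.01,0,0,0, 0.4,0.06,0.2,0.02,0,0,0, 0.4,0.06,0.3,0.03,0,0,0, 0.4,0.06,0.387,0.044,0,0,0, 0.4,0.06,0.387,0.044,0,0,0]';python3 -m handwheel '[0.4,0.05,0.15,0.02,0,0,0, 0.4,0.05,0.152,0.02,0,0,0, 0.4,0.08,0.152,0.02,0,0,0, 0.4,0.1,0.152,0.02,0,0,0, 0.4,0.1,0.152,0.02,0,0,0]'
python3 - <<'E'
from h import *
togo([.5013,-.411,.013],90.4)
E
```

```text
time: 2.65
eef_pos: [0.5174, -0.2673, 0.2644]
orientation: [38.7, 89.7, -142.0]
ft_force: [1.1, -0.3, -0.0]
opening: 0.0344
time: 3.15
eef_pos: [0.486, -0.426, 0.1583]
orientation: [1.9, 89.1, -179.6]
ft_force: [-1.0, 0.7, -1.6]
opening: 0.0341
t 3.15 eef [ 0.486  -0.426   0.1583] yaw -91.5 j7 [ 40.  28.  -4.  96.   3.  57. -57.] open 0.0341 F [-1.   0.7 -1.6]
shift [ 0.1451 -0.0154 -0.0172] rot [-1.9   0.91 -0.01]
```

```bash
python3 -m handwheel '[0.4,0.05,-0.0154,-0.0172,-1.9,0.9,0, 0.4,0.08,-0.0154,-0.0172,-1.9,0.9,0, 0.4,0.1,-0.0154,-0.0172,-1.9,0.9,0, 0.4,0.1,-0.0154,-0.0172,-1.9,0.9,0]'
python3 - <<'E'
from h import *
togo([.5013,-.411,.013],90.4)
E
```

```text
time: 3.55
eef_pos: [0.4986, -0.4114, 0.0554]
orientation: [-22.7, 89.6, 157.6]
ft_force: [-0.9, -0.3, 0.2]
opening: 0.034
t 3.55 eef [ 0.4986 -0.4114  0.0554] yaw -89.75 j7 [ 39.  35.  -5. 100.   4.  46. -57.] open 0.034 F [-0.9 -0.3  0.2]
shift [ 0.0424 -0.0002 -0.003 ] rot [-0.15  0.35  0.15]
```

```bash
python3 -m handwheel '[0.4,0.03,0,-0.003,0,0.35,0.15, 0.4,0.0424,0,-0.003,0,0.35,0.15, 0.4,0.0424,0,-0.003,0,0.35,0.15, 0,0.0424,0,-0.003,0,0.35,0.15, 0,0.0424,0,-0.003,0,0.35,0.15]';python3 -m handwheel '[0,0,0,0,0,0,0,0,0,0,0,0,0,0,0,0,0,0,0,0,0]'
python3 - <<'E'
from h import *
togo([.5013,-.411,.20],90.1)
E
```

```text
time: 4.05
eef_pos: [0.5022, -0.4122, 0.015]
orientation: [138.7, 89.8, -41.1]
ft_force: [0.5, -0.2, -0.9]
opening: 0.0145
time: 4.35
eef_pos: [0.5022, -0.4122, 0.0152]
orientation: [138.4, 89.8, -41.3]
ft_force: [-0.1, 0.6, -2.5]
opening: 0.0142
t 4.35 eef [ 0.5022 -0.4122  0.0152] yaw -89.75 j7 [ 39.  38.  -4. 101.   4.  41. -58.] open 0.0142 F [-0.1  0.6 -2.5]
shift [-0.1848 -0.0008  0.0004] rot [ 0.15 -0.14 -0.12]
```

```bash
python3 -m handwheel '[0,-0.03,0,0,0,0,0,0,-0.07,0,0,0,0,0,0,-0.11,0,0,0,0,0,0,-0.15,0,0,0,0,0,0,-0.185,0,0,0,0,0]'
python3 - <<'E'
from meas import *
im,d,i=snap('wrist'); cv2.imwrite('pics/w3.png',im); P=cloud(d,i)
hsv=cv2.cvtColor(im,cv2.COLOR_BGR2HSV); e,q,s=pose()
red=((hsv[...,0]<8)|(hsv[...,0]>172))&(hsv[...,1]>120)&(d>0)
for b in blobs(red,300): print('red',b.sum(),rect(P[b][:,:2]-e[:2]),(np.median(P[b][:,2])-e[2]).round(4))
togo([.528,-.0055,.24],90.1)
E
```

```text
time: 4.85
eef_pos: [0.5017, -0.4117, 0.2024]
orientation: [140.1, 89.8, -39.7]
ft_force: [1.6, 0.3, -1.9]
opening: 0.0142
red 65278 (array([0.0403, 0.0015]), array([0.1274, 0.1262]), 0.45) -0.0123
t 4.9 eef [ 0.5045 -0.4137  0.209 ] yaw -89.76 j7 [ 39.  25.  -5.  93.   3.  61. -56.] open 0.0141 F [ 1.1 -1.6  3.1]
shift [-0.0345 -0.4078 -0.0256] rot [ 0.14 -0.68 -0.53]
```

View pics/w3.png

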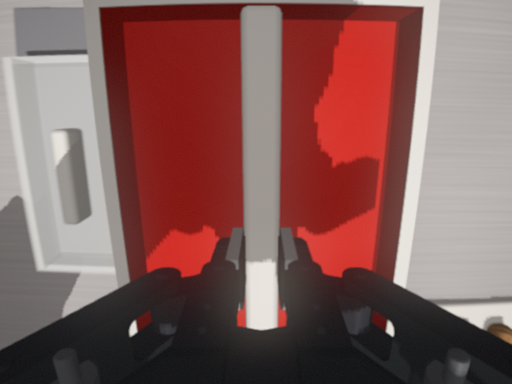

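The tray hangs square on its partition, with the grip near its middle. I'll carry it over the pan.

```bash
python3 -m handwheel '[0,-0.034,-0.04,0,0,-0.7,-0.5,0,-0.034,-0.08,-0.01,0,-0.7,-0.5,0,-0.034,-0.12,-0.01,0,-0.7,-0.5,0,-0.034,-0.16,-0.015,0,-0.7,-0.5,0,-0.034,-0.2,-0.015,0,-0.7,-0.5]';python3 -c "
from h import *
togo([.530,-.006,.22],90.1)"
```

```text
time: 5.4
eef_pos: [0.5183, -0.2114, 0.2411]
orientation: [93.2, 90.0, -86.6]
ft_force: [1.2, 0.4, -1.8]
opening: 0.0143
t 5.4 eef [ 0.5183 -0.2114  0.2411] yaw -89.73 j7 [ 26.  16. -10. 103.   3.  62. -75.] open 0.0143 F [ 1.2  0.4 -1.8]
shift [ 0.0211 -0.2054 -0.0126] rot [ 0.17 -0.   -0.02]
```

```bash
python3 -m handwheel '[0,0,-0.05,0,0.2,0,0,0,0,-0.1,-0.005,0.2,0,0,0,0.01,-0.15,-0.0126,0.2,0,0,0,0.021,-0.2,-0.0126,0.2,0,0,0,0.021,-0.205,-0.0126,0.2,0,0]';python3 -m handwheel '[0,0,0,0,0,0,0,0,0,0,0,0,0,0]';python3 - <<'E'
from h import *
im,d,i=snap('top'); P=cloud(d,i); np.savez('t3.npz',im=im,P=P,d=d); cv2.imwrite('pics/t3.png',cv2.resize(im[100:270,220:350],None,fx=4.5,fy=3.5))
im,d,i=snap('wrist'); P=cloud(d,i); np.savez('w3.npz',im=im,P=P,d=d)
togo([.530,-.006,.14],90.1)
E
```

```text
time: 5.9
eef_pos: [0.5284, 0.0012, 0.2188]
orientation: [-50.9, 89.8, 129.8]
ft_force: [-0.4, -1.1, -2.3]
opening: 0.0144
time: 6.1
eef_pos: [0.5281, 0.0012, 0.2186]
orientation: [-44.2, 89.7, 136.5]
ft_force: [-1.9, -0.7, -2.4]
opening: 0.0141
t 6.2 eef [ 0.5286 -0.0007  0.2189] yaw -89.49 j7 [  9.  15. -16. 108.   5.  58. -99.] open 0.0143 F [ 0.2  0.3 -2.3]
shift [ 0.0789  0.0055 -0.0016] rot [0.41 0.14 0.13]
```

View pics/t3.png

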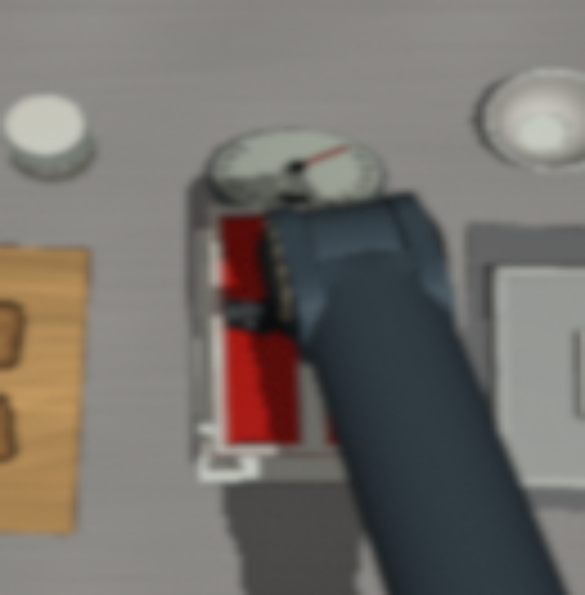

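The top view shows the tray over the pan, partly hidden by the arm, with the near left guide at (230,460). I'll measure the tray's edges against the pocket.

Run:
```python
from meas import *
for f in('t3','w3'):
    D=np.load(f+'.npz'); P=D['P']; im=D['im']; ok=D['d']>0; X,Y,Z=P[...,0],P[...,1],P[...,2]
    white=(im.min(-1)>110)
    m=ok&white&(Z>.22)&(Z<.25)&(abs(Y)<.09)&(X>.38)&(X<.67)
    print(f,m.sum(),'Z',np.median(Z[m]).round(4))
    for lo in(.42,.46,.50,.54,.58,.61):
        k=m&(X>lo)&(X<lo+.04)
        if k.sum()>5: y=np.sort(Y[k]); print(' x',lo,'y min/max',y[[0,2,-3,-1]].round(4), y[[2,-3]].mean().round(4))
    for lo in (-.06,-.03,.02,.04):
        k=m&(Y>lo)&(Y<lo+.02)
        if k.sum()>3: x=np.sort(X[k]); print(' y',lo,'x min/max',x[[0,1,-2,-1]].round(4))
```

```text
t3 146 Z 0.2346
 x 0.42 y min/max [0.0291 0.0353 0.066  0.0662] 0.0507
 x 0.46 y min/max [0.0624 0.0626 0.066  0.066 ] 0.0643
 x 0.5 y min/max [0.0622 0.0623 0.0657 0.0658] 0.064
 x 0.54 y min/max [0.0619 0.062  0.068  0.068 ] 0.065
 x 0.58 y min/max [0.0648 0.0649 0.0681 0.0681] 0.0665
 y 0.02 x min/max [0.4147 0.4149 0.4202 0.4202]
 y 0.04 x min/max [0.4143 0.4144 0.4205 0.4393]
w3 21256 Z 0.2346
 x 0.46 y min/max [-0.0671 -0.067   0.0645  0.0647] -0.0012
 x 0.5 y min/max [-0.0696 -0.0694  0.0674  0.0675] -0.001
 x 0.54 y min/max [-0.0692 -0.069   0.068   0.0684] -0.0005
 x 0.58 y min/max [-0.0689 -0.0687  0.0687  0.0688] 0.0
 x 0.61 y min/max [-0.0687 -0.0685  0.0688  0.0689] 0.0001
 y -0.06 x min/max [0.6345 0.6346 0.6375 0.6376]
 y -0.03 x min/max [0.6343 0.6344 0.6361 0.6361]
 y 0.02 x min/max [0.6336 0.6337 0.6357 0.6357]
 y 0.04 x min/max [0.6335 0.6335 0.636  0.6362]
```

```bash
python3 -m handwheel '[0,0.03,0.0047,-0.0025,0.5,0,0,0,0.06,0.0047,-0.0025,0.5,0,0,0,0.074,0.0047,-0.0025,0.5,0,0,0,0.074,0.0047,-0.0025,0.5,0,0,0,0.074,0.0047,-0.0025,0.5,0,0]';python3 - <<'E'
from meas import *
im,d,i=snap('wrist'); P=cloud(d,i); cv2.imwrite('pics/w4.png',im)
ok=d>0;X,Y,Z=P[...,0],P[...,1],P[...,2];e,q,s=pose()
m=ok&(im.min(-1)>110)&(Z>e[2]+.0)&(Z<e[2]+.03)&(abs(Y)<.1)
for lo in(.46,.50,.54,.58,.61):
    k=m&(X>lo)&(X<lo+.04)
    if k.sum()>5: y=np.sort(Y[k]); print(' x',lo,'y min/max',y[[0,2,-3,-1]].round(4), y[[2,-3]].mean().round(4))
for lo in (-.06,-.03,.02,.04):
    k=m&(Y>lo)&(Y<lo+.02)
    if k.sum()>3: x=np.sort(X[k]); print(' y',lo,x[[0,1,-2,-1]].round(4))
togo([.531,-.006,.09],90)
E
```

```text
time: 6.7
eef_pos: [0.5317, -0.0057, 0.1457]
orientation: [-63.3, 89.8, 116.7]
ft_force: [-0.2, -0.6, -2.0]
opening: 0.0145
 x 0.46 y min/max [-0.0725 -0.0723  0.0592  0.0597] -0.0066
 x 0.5 y min/max [-0.0749 -0.0747  0.0618  0.062 ] -0.0065
 x 0.54 y min/max [-0.0751 -0.075   0.0619  0.0622] -0.0066
 x 0.58 y min/max [-0.0752 -0.0748  0.0621  0.0623] -0.0063
 x 0.61 y min/max [-0.0756 -0.0753  0.0621  0.0626] -0.0066
 y -0.06 [0.6372 0.6372 0.6396 0.6397]
 y -0.03 [0.4956 0.4958 0.639  0.6391]
 y 0.02 [0.6373 0.6373 0.6396 0.6396]
 y 0.04 [0.4908 0.4908 0.6404 0.6404]
t 6.75 eef [ 0.5321 -0.0054  0.1462] yaw -90.02 j7 [   9.   20.  -16.  112.    7.   49. -100.] open 0.0144 F [ 0.9  0.3 -2.1]
shift [0.0562 0.0007 0.0011] rot [-0.02 -0.01  0.14]
```

View pics/w4.png

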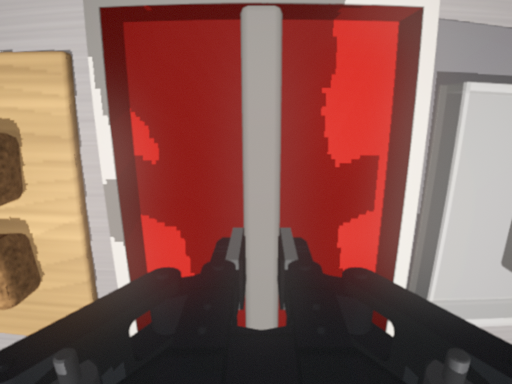

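The tray is now aligned (centre about (0.528,-0.0065), yaw about 0), so I lower it.

```bash
python3 -m handwheel '[0,0.015,-0.001,0,0,0,0,0,0.028,-0.001,0,0,0,0,0,0.038,-0.001,0,0,0,0,0,0.046,-0.001,0,0,0,0,0,0.05,-0.001,0,0,0,0]';python3 - <<'E'
from h import *
togo([.5315,-.005,.09],90)
E
```

```text
time: 7.25
eef_pos: [0.5313, -0.0043, 0.0974]
orientation: [-44.1, 89.9, 135.9]
ft_force: [-8.9, 0.5, 13.7]
opening: 0.0142
t 7.25 eef [ 0.5313 -0.0043  0.0974] yaw -90.0 j7 [   8.   24.  -15.  114.    8.   43. -102.] open 0.0142 F [-8.9  0.5 13.7]
shift [ 0.0074  0.0007 -0.0002] rot [0.   0.09 0.09]
```

```bash
python3 -m handwheel '[0,0,0,0.0015,0,0,0,0,0,0,0.002,0,0,0]';python3 - <<'E'
from h import *
togo([.5315,-.005,.09],90)
im,d,i=snap('scene'); cv2.imwrite('pics/s5.png',cv2.resize(im[140:270,140:290],None,fx=4.5,fy=4.5))
E
```

```text
time: 7.45
eef_pos: [0.5311, -0.0043, 0.0999]
orientation: [-159.0, 89.8, 21.0]
ft_force: [-2.6, -0.0, 10.2]
opening: 0.0145
t 7.45 eef [ 0.5311 -0.0043  0.0999] yaw -89.98 j7 [   8.   23.  -15.  114.    8.   43. -102.] open 0.0145 F [-2.6 -0.  10.2]
shift [ 0.0099  0.0007 -0.0004] rot [ 0.02 -0.15  0.06]
```

View pics/s5.png

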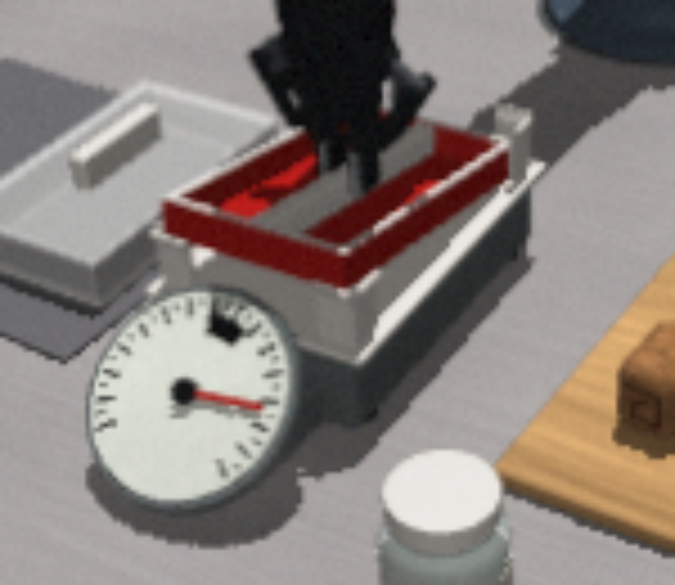

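The scene crop shows the tray's far end (345,260) riding on the far guides with the near end lower, so it is not seated. I'll lift it and measure tilt and edges again.

```bash
python3 -m handwheel '[0,-0.02,0,0,0,0,0,0,-0.04,0,0,0,0,0,0,-0.055,0,0,0,0,0,0,-0.055,0,0,0,0,0,0,-0.055,0,0,0,0,0]';cat > edge.py <<'E'
from meas import *
def edge(show=None):
    im,d,i=snap('wrist'); P=cloud(d,i); np.savez('we.npz',im=im,P=P,d=d)
    if show: cv2.imwrite(show,im)
    e,q,s=pose(); ok=d>0;X,Y,Z=P[...,0],P[...,1],P[...,2]
    m=ok&(im.min(-1)>110)&(Z>e[2]-.0)&(Z<e[2]+.04)&(abs(Y)<.1)&(X>.38)&(X<.68)
    A=np.c_[X[m],Y[m],np.ones(m.sum())]; c=np.linalg.lstsq(A,Z[m],rcond=None)[0]
    for _ in range(4):
        g=abs(Z[m]-A@c)<.003; c=np.linalg.lstsq(A[g],Z[m][g],rcond=None)[0]
    print('rim tilt deg dz/dx,dz/dy',np.degrees(c[:2]).round(2),'Zc-tcp',(c@[.53,-.006,1]-e[2]).round(4))
    m&=abs(Z-(X*c[0]+Y*c[1]+c[2]))<.004
    for lo in(.46,.50,.54,.58,.61):
        k=m&(X>lo)&(X<lo+.04)
        if k.sum()>5: y=np.sort(Y[k]); print(' x',lo,y[[2,-3]].round(4), y[[2,-3]].mean().round(4))
    for lo in (-.06,-.03,.02,.04):
        k=m&(Y>lo)&(Y<lo+.02)
        if k.sum()>3: print(' y',lo,np.sort(X[k])[-3:].round(4))
E
python3 - <<'E'
from edge import *
edge()
D=np.load('we.npz');P=D['P'];X,Y,Z=[P[...,k] for k in range(3)];im=D['im']
im2,d,i=snap('top');P=cloud(d,i); X,Y,Z=[P[...,k] for k in range(3)]
m=(d>0)&(Z>.13)&(Z<.2)&(abs(Y)<.1)&(X>.39)&(X<.45)
print('top near',m.sum()); 
for lo in(.02,.04): k=m&(Y>lo)&(Y<lo+.02)&(im2.min(-1)>110); print(np.sort(X[k])[:4].round(4),np.median(Z[k]).round(4), np.sort(Y[k])[-2:])
k=m&(im2.min(-1)>110); print('ymax',np.sort(Y[k])[-3:])
togo([.528,-.005,.155],90)
E
```

```text
time: 8.0
eef_pos: [0.5311, -0.0044, 0.1551]
orientation: [-166.5, 89.8, 13.5]
ft_force: [-0.5, -0.3, -3.2]
opening: 0.0143
rim tilt deg dz/dx,dz/dy [10.4   0.06] Zc-tcp 0.0164
 x 0.46 [-0.0731  0.063 ] -0.005
 x 0.5 [-0.0734  0.0629] -0.0053
 x 0.54 [-0.0735  0.0634] -0.0051
 x 0.58 [-0.0738  0.0634] -0.0052
 x 0.61 [-0.0736  0.0635] -0.0051
 y -0.03 [0.6326 0.6327 0.6327]
 y 0.04 [0.6339 0.634  0.634 ]
top near 218
[0.4199 0.42   0.4203 0.4203] 0.1506 [0.03760854 0.03779345]
[0.4052 0.4199 0.4201 0.4204] 0.1501 [0.05747217 0.05748725]
ymax [0.06074958 0.06357313 0.06678253]
t 8.1 eef [ 0.5303 -0.0044  0.154 ] yaw -89.97 j7 [   9.   19.  -16.  112.    7.   50. -100.] open 0.014 F [ 0.6 -0.  -2.6]
shift [-0.001   0.0006  0.0023] rot [ 0.03 -0.07  0.05]
```

Touching the guides turned the tray 10.4° in the grip, far end up. I'll tilt the tool to level it and measure again.

```bash
python3 -m handwheel '[0,-0.01,0,0.0025,0,-4,0,0,-0.01,0,0.0025,0,-8,0,0,-0.01,0,0.0025,0,-10.4,0,0,-0.01,0,0.0025,0,-10.4,0,0,-0.01,0,0.0025,0,-10.4,0]'
python3 - <<'E'
from edge import *
edge('pics/w6.png')
im2,d,i=snap('top');P=cloud(d,i); X,Y,Z=[P[...,k] for k in range(3)]
m=(d>0)&(Z>.15)&(Z<.2)&(abs(Y)<.1)&(X>.38)&(X<.45)&(im2.min(-1)>110)
for lo in(.02,.035,.05): k=m&(Y>lo)&(Y<lo+.015); print(np.sort(X[k])[:4].round(4),np.median(Z[k]).round(4))
np.savez('t6.npz',im=im2,P=P,d=d)
print(pose()[0],monitor.observe()['orientation'],pose()[1].as_matrix()[:,0])
E
```

```text
time: 8.6
eef_pos: [0.5273, -0.0044, 0.163]
orientation: [-0.3, 79.6, 179.7]
ft_force: [0.2, 0.7, -2.0]
opening: 0.0143
rim tilt deg dz/dx,dz/dy [-0.31  0.07] Zc-tcp 0.0156
 x 0.46 [-0.0729  0.0628] -0.0051
 x 0.5 [-0.0734  0.063 ] -0.0052
 x 0.54 [-0.0736  0.0633] -0.0051
 x 0.58 [-0.0736  0.0637] -0.005
 x 0.61 [-0.0736  0.0635] -0.005
 y -0.03 [0.633  0.6331 0.6332]
 y 0.04 [0.6347 0.6348 0.6348]
[0.4176 0.4182 0.4214] 0.1789
[0.418  0.418  0.418  0.4183] 0.1805
[0.4183 0.4183 0.4184 0.4187] 0.1784
[ 0.52706757 -0.00445246  0.16358622] [ -0.26068988  79.63212142 179.77440657] [-1.79966308e-01  7.08593653e-04 -9.83672520e-01]
```

View pics/w6.png

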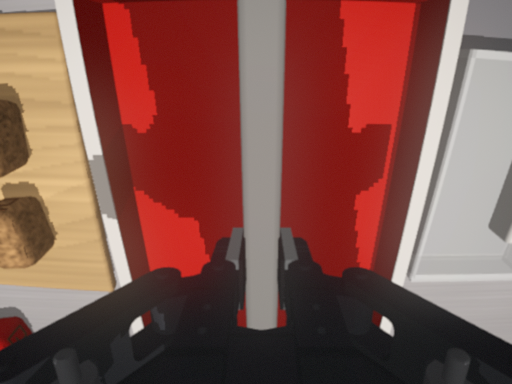

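The far rim is out of the wrist view, so its earlier edge reading came out too short. The top camera puts the near rim at x=0.417, giving a centre of about 0.529–0.530, so I shift about 2 mm back and descend.

```bash
cat > ws.py <<'E'
import sys
from h import *
def ws(v):
    e,q,s=pose(); print('t',round(s['time'],2),'eef',e.round(4),'F',np.round(s['ft_force'],1),'op',round(s['opening'],4),'tool shift',q.inv().apply(v).round(4))
ws(np.array([float(a) for a in sys.argv[1:4]]))
E
python3 ws.py -0.002 0 0; python3 ws.py -.002 0 -.045;python3 ws.py -.002 0 -.069
```

```text
t 8.7 eef [ 0.5271 -0.0045  0.1636] F [-0.8  0.1 -3.3] op 0.0146 tool shift [ 0.0004 -0.      0.002 ]
t 8.7 eef [ 0.5271 -0.0045  0.1636] F [-0.8  0.1 -3.3] op 0.0146 tool shift [ 0.0446  0.     -0.0061]
t 8.7 eef [ 0.5271 -0.0045  0.1636] F [-0.8  0.1 -3.3] op 0.0146 tool shift [ 0.0682  0.0001 -0.0105]
```

```bash
python3 -m handwheel '[0,0.015,0,-0.0007,0,0,0,0,0.03,0,-0.0035,0,0,0,0,0.04,0,-0.0053,0,0,0,0,0.0446,0,-0.0061,0,0,0,0,0.0446,0,-0.0061,0,0,0]';python3 ws.py 0 0 -.014;  python3 ws.py 0 0 -.024
```

```text
time: 9.2
eef_pos: [0.5246, -0.0044, 0.1182]
orientation: [-0.2, 79.6, 179.8]
ft_force: [-0.6, 0.0, -1.8]
opening: 0.0144
t 9.2 eef [ 0.5246 -0.0044  0.1182] F [-0.6  0.  -1.8] op 0.0144 tool shift [ 0.0138  0.     -0.0025]
t 9.2 eef [ 0.5246 -0.0044  0.1182] F [-0.6  0.  -1.8] op 0.0144 tool shift [ 0.0236  0.     -0.0043]
```

```bash
python3 -m handwheel '[0,0.007,0,-0.0012,0,0,0,0,0.0138,0,-0.0025,0,0,0,0,0.0138,0,-0.0025,0,0,0]';python3 ws.py 0 0 -.008
```

```text
time: 9.5
eef_pos: [0.5239, -0.0045, 0.1033]
orientation: [-0.2, 79.5, 179.8]
ft_force: [-0.0, -0.8, -1.4]
opening: 0.0141
t 9.5 eef [ 0.5239 -0.0045  0.1033] F [-0.  -0.8 -1.4] op 0.0141 tool shift [ 0.0079  0.     -0.0015]
```

```bash
python3 -m handwheel '[0,0.004,0,-0.0007,0,0,0,0,0.008,0,-0.0015,0,0,0,0,0.0095,0,-0.0017,0,0,0,0,0.011,0,-0.002,0,0,0]';python3 ws.py 0 0 -.004
```

```text
time: 9.9
eef_pos: [0.5239, -0.0045, 0.092]
orientation: [-0.2, 79.5, 179.8]
ft_force: [-0.8, -0.3, -0.5]
opening: 0.0143
t 9.9 eef [ 0.5239 -0.0045  0.092 ] F [-0.8 -0.3 -0.5] op 0.0143 tool shift [ 0.0039  0.     -0.0007]
```

```bash
python3 -m handwheel '[0,0.0015,0,-0.0003,0,0,0,0,0.0015,0,-0.0003,0,0,0,0.4,0.0015,0,-0.0003,0,0,0,0.4,0.0015,0,-0.0003,0,0,0,0.4,0.0015,0,-0.0003,0,0,0]';python3 -m handwheel '[0.4,-0.03,0,0.0055,0,0,0,0.4,-0.07,0,0.0128,0,0,0,0.4,-0.1,0,0.0183,0,0,0,0.4,-0.12,0,0.022,0,0,0]';python3 - <<'E'
from edge import *
im,d,i=snap('scene'); cv2.imwrite('pics/s7.png',cv2.resize(im[140:270,140:290],None,fx=4.5,fy=4.5)); 
i7=i
im,d,i=snap('wrist');P=cloud(d,i);np.savez('w7.npz',im=im,P=P,d=d);cv2.imwrite('pics/w7.png',im)
hsv=cv2.cvtColor(im,cv2.COLOR_BGR2HSV)
red=((hsv[...,0]<8)|(hsv[...,0]>172))&(hsv[...,1]>120)&(d>0)&(abs(P[...,1])<.1)
for b in blobs(red,300): print('red',b.sum(),rect(P[b][:,:2]),np.median(P[b][:,2]).round(4))
togo([.53,-.0045,.3],90)
E
```

```text
time: 10.4
eef_pos: [0.5241, -0.0044, 0.0907]
orientation: [-0.2, 79.5, 179.8]
ft_force: [-1.1, 0.6, -0.7]
opening: 0.0345
time: 10.8
eef_pos: [0.5253, -0.0044, 0.2154]
orientation: [-0.3, 79.7, 179.8]
ft_force: [0.6, 1.0, -0.4]
opening: 0.034
red 14272 (array([0.5261, 0.0301]), array([0.2139, 0.0548]), 0.2) 0.0839
red 14285 (array([ 0.5261, -0.0406]), array([0.2141, 0.0546]), 0.04) 0.0839
t 10.9 eef [ 0.5263 -0.0043  0.2159] yaw -89.97 j7 [  9.  20. -16. 102.   4.  69. -99.] open 0.0342 F [ 0.7 -0.2 -0.2]
shift [-0.0835  0.0001  0.0111] rot [ 0.04 10.1   0.04]
```

View pics/s7.png

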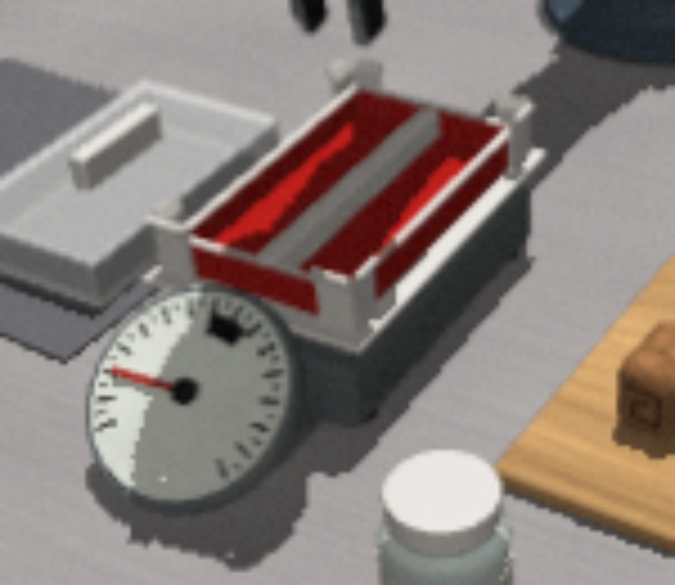

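The tray is seated flat between all four guides and the needle reads about 200 g. I'll write the needle reader, fix the cake positions from the top view, and move over the board.

```bash
cat > needle.py <<'E'
from h import *
def needle(save=None):
    im,d,i=snap('scene')
    Rm=cv2.Rodrigues(np.array(i['rvec'],float))[0]; C=-Rm.T@np.array(i['tvec']).ravel()
    P=cloud(d,i); h=np.median(P[224:230,178:184].reshape(-1,3),0)
    a=np.radians(35); n=np.array([np.sin(a),0,np.cos(a)]); up=np.array([-np.cos(a),0,np.sin(a)]); rt=np.array([0,1.,0])
    def onplane(uv):
        s=und(i,uv); D=np.c_[s,np.ones(len(s))]@Rm; t=((h-C)@n)/(D@n); return C+D*t[:,None]
    hub=onplane([[180.7,226.7]])[0]
    hsv=cv2.cvtColor(im,cv2.COLOR_BGR2HSV); red=((hsv[...,0]<8)|(hsv[...,0]>172))&(hsv[...,1]>110)
    v,u=np.nonzero(red); X=onplane(np.c_[u,v]) -hub; q=np.c_[X@rt,X@up]; rr=np.hypot(*q.T); k=(rr<.056)&(rr>.02)&(abs(u-181)<40)&(abs(v-227)<40)
    w=q[k]; m=w.mean(0); th=np.arctan2(m[0],m[1])+2.25
    print('hub',hub.round(3),'n',k.sum(),'max r',rr[k].max().round(3),'theta',th.round(3),'grams',round(th/.003))
    if save: cv2.imwrite(save,cv2.resize(im[140:270,140:290],None,fx=4.5,fy=4.5))
E
python3 - <<'E'
from needle import *
from meas import *
needle()
D=np.load('top0.npz');P=D['P'];m=(D['d']>0)&(P[...,2]>.045)&(P[...,2]<.08)&(P[...,0]>.3)&(P[...,1]>.12)
for b in blobs(m,50): print(b.sum(),rect(P[b][:,:2]))
togo([.53,.27,.3],90)
E
```

```text
hub [ 0.724 -0.004  0.067] n 15 max r 0.053 theta 0.635 grams 212
672 (array([0.9438, 0.4339]), array([0.6274, 0.0092]), -89.56)
150 (array([0.7524, 0.3848]), array([0.0619, 0.0406]), 11.5)
96 (array([0.7434, 0.1902]), array([0.0715, 0.0461]), -78.16)
216 (array([0.5923, 0.3262]), array([0.0632, 0.0445]), -9.39)
219 (array([0.5571, 0.4116]), array([0.0644, 0.0429]), -7.12)
217 (array([0.5515, 0.2356]), array([0.0646, 0.044 ]), -6.69)
165 (array([0.5126, 0.6068]), array([0.0584, 0.042 ]), 63.09)
217 (array([0.5023, 0.331 ]), array([0.0636, 0.0433]), 6.49)
248 (array([0.4632, 0.4189]), array([0.0676, 0.0458]), 0.02)
225 (array([0.4533, 0.2404]), array([0.0642, 0.0424]), 1.36)
t 10.95 eef [ 0.5251 -0.0045  0.2139] yaw -89.97 j7 [  9.  20. -16. 102.   4.  69. -99.] open 0.0343 F [ 0.5  0.  -0.6]
shift [-0.0854 -0.2745  0.0104] rot [ 0.03 10.31  0.04]
```

```bash
python3 - <<'E'
from h import *
for f,tz in(('w1',.2492),('w2',.313)):
    D=np.load(f+'.npz');P=D['P'];d=D['d']
    for box in((228,300,200,230),(228,300,295,325)):
        s=P[box[0]:box[1],box[2]:box[3]].reshape(-1,3); k=(s[:,2]>tz-.03)&(s[:,2]<tz+.1)
        print(f,'tip z rel TCP',np.sort(s[k][:,2]-tz)[:5].round(4), 'y',s[k][np.argsort(s[k][:,2])[:3]][:,:2].round(3))
E
python3 -m handwheel '[0.75,-0.05,-0.05,0.005,0,4,0,0.75,-0.075,-0.1,0.01,0,8,0,0.75,-0.075,-0.15,0.01,0,10.3,0,0.75,-0.075,-0.2,0.01,0,10.3,0,0.75,-0.075,-0.245,0.01,0,10.3,0]'
python3 - <<'E'
from meas import *
im,d,i=snap('wrist');P=cloud(d,i);np.savez('w8.npz',im=im,P=P,d=d);cv2.imwrite('pics/w8.png',im);Z=P[...,2]
e,q,s=pose()
for b in blobs((d>0)&(Z>.05)&(Z<.075)&(P[...,1]>.1),200): 
    r_=rect(P[b][:,:2]); print(b.sum(),r_,np.median(Z[b]).round(4),proj(i,[*r_[0],.064])[0].round(0))
k=(Z>e[2]-.03)&(Z<e[2]+.05)&(d>0); print('tip',np.sort(Z[k]-e[2])[:3])
togo([.5515,.2356,.12],90-6.7)
E
```

```text
w1 tip z rel TCP [0.0001 0.0003 0.0005 0.0009 0.0011] y [[ 0.507 -0.396]
 [ 0.507 -0.396]
 [ 0.505 -0.396]]
w1 tip z rel TCP [0.0004 0.0004 0.0005 0.0007 0.0008] y [[ 0.506 -0.43 ]
 [ 0.504 -0.43 ]
 [ 0.506 -0.43 ]]
w2 tip z rel TCP [0.001  0.001  0.0011 0.0015 0.002 ] y [[ 0.552 -0.005]
 [ 0.553 -0.005]
 [ 0.553 -0.005]]
w2 tip z rel TCP [-0.0003  0.0009  0.0012  0.0017  0.0018] y [[ 0.553 -0.039]
 [ 0.552 -0.039]
 [ 0.55  -0.039]]
time: 11.45
eef_pos: [0.5278, 0.2229, 0.2887]
orientation: [1.3, 90.0, -178.7]
ft_force: [0.9, 0.7, -0.5]
opening: 0.0643
1946 (array([0.5945, 0.3283]), array([0.065 , 0.0443]), -7.98) 0.063 [170. 110.]
1819 (array([0.5584, 0.4128]), array([0.0646, 0.0424]), -4.83) 0.0628 [103. 142.]
1838 (array([0.5517, 0.2377]), array([0.0653, 0.0442]), -6.2) 0.0629 [248. 147.]
1663 (array([0.5042, 0.3325]), array([0.0653, 0.0431]), 3.03) 0.063 [172. 186.]
1591 (array([0.4674, 0.4193]), array([0.0628, 0.0434]), -0.76) 0.0627 [107. 214.]
1542 (array([0.4553, 0.2432]), array([0.0622, 0.0441]), 3.7) 0.063 [245. 223.]
tip [0.00518873 0.00581753 0.00583551]
t 11.5 eef [0.5255 0.2341 0.2886] yaw -89.25 j7 [  -9.   17.  -23.   97.    6.   68. -123.] open 0.0641 F [-0.1  7.   1.1]
shift [ 0.1685  0.0003 -0.0263] rot [7.45 0.12 0.49]
```

View pics/w8.png

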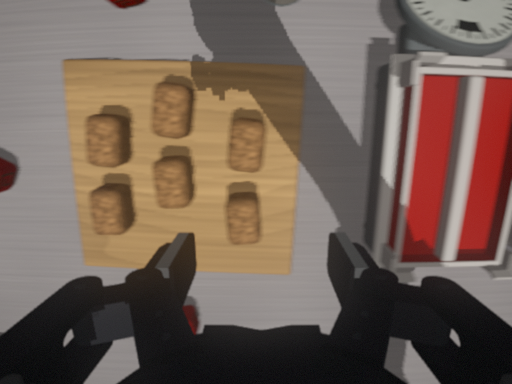

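The wrist picture shows six brown cakes on the board at (248,147), (245,223), (172,186), (170,110), (103,142) and (107,214). The red blocks at (125,0), (5,172) and (190,317) are off the board and not wanted. I take the first cake at (248,147).

```bash
python3 -m handwheel '[0.75,0.05,0,-0.013,7,0,0.3,0.75,0.1,0,-0.0263,7.2,0,0.5,0.75,0.168,0,-0.0263,7.2,0,0.5,0.75,0.168,0,-0.0263,7.2,0,0.5,0.75,0.168,0,-0.0263,7.2,0,0.5]'; python3 -c "
from h import *
togo([.5517,.2365,.037],83.5)"
```

```text
time: 12.0
eef_pos: [0.5479, 0.2338, 0.1147]
orientation: [26.6, 89.2, -159.8]
ft_force: [-0.0, -0.3, 1.0]
opening: 0.0642
t 12.0 eef [0.5479 0.2338 0.1147] yaw -96.42 j7 [ -12.   28.  -20.  104.   12.   50. -134.] open 0.0642 F [-0.  -0.3  1. ]
shift [ 0.0777 -0.0036 -0.0045] rot [ 0.07  0.7  -0.35]
```

```bash
python3 -m handwheel '[0.75,0.02,-0.003,-0.0045,0,0.7,-0.3,0.75,0.05,-0.003,-0.0045,0,0.7,-0.3,0.75,0.07,-0.003,-0.0045,0,0.7,-0.3,0.75,0.078,-0.003,-0.0045,0,0.7,-0.3,0.75,0.078,-0.003,-0.0045,0,0.7,-0.3]';python3 -m handwheel '[0,0,0,0,0,0,0,0,0,0,0,0,0,0,0,0,0,0,0,0,0,0,0,0,0,0,0,0,0,0,0,0,0,0,0]'; python3 -c "
from h import *
togo([.5517,.2365,.20],90)"
```

```text
time: 12.5
eef_pos: [0.5516, 0.2358, 0.0366]
orientation: [61.9, 89.9, -124.5]
ft_force: [0.2, 0.7, -0.2]
opening: 0.0643
time: 13.0
eef_pos: [0.553, 0.2366, 0.0385]
orientation: [-164.1, 89.8, 9.5]
ft_force: [-0.2, 0.5, 6.0]
opening: 0.0432
t 13.0 eef [0.553  0.2366 0.0385] yaw -96.43 j7 [ -14.   34.  -18.  107.   15.   41. -137.] open 0.0432 F [-0.2  0.5  6. ]
shift [-1.615e-01  1.000e-04  9.000e-04] rot [-6.43 -0.15  0.03]
```

```bash
python3 -m handwheel '[0,-0.04,0,0,-1,0,0,0,-0.09,0,0,-3,0,0,0,-0.14,0,0,-6,0,0,0,-0.16,0,0,-6.4,0,0,0,-0.16,0,0,-6.4,0,0]';python3 -c "
from h import *
togo([.526,.0287,.20],90)"
```

```text
time: 13.5
eef_pos: [0.5543, 0.2374, 0.2026]
orientation: [-161.0, 89.4, 18.9]
ft_force: [-0.1, 0.2, -2.0]
opening: 0.043
t 13.5 eef [0.5543 0.2374 0.2026] yaw -90.05 j7 [ -10.   23.  -23.   99.   10.   59. -126.] open 0.043 F [-0.1  0.2 -2. ]
shift [0.0016 0.2088 0.0282] rot [-0.05 -0.56  0.19]
```

```bash
python3 -m handwheel '[0,0,0.05,0.01,0,-0.5,0,0,0,0.1,0.018,0,-0.5,0,0,0,0.15,0.025,0,-0.5,0,0,0,0.2,0.028,0,-0.5,0,0,0,0.209,0.028,0,-0.5,0]';python3 -c "
from h import *
togo([.526,.0287,.1095],90)"
```

```text
time: 14.0
eef_pos: [0.5239, 0.0204, 0.1993]
orientation: [16.5, 89.8, -164.2]
ft_force: [0.1, -0.2, -2.0]
opening: 0.0429
t 14.0 eef [0.5239 0.0204 0.1993] yaw -90.64 j7 [   9.   16.  -19.  109.    6.   56. -104.] open 0.0429 F [ 0.1 -0.2 -2. ]
shift [ 0.0897 -0.0084 -0.0023] rot [-0.64  0.23 -0.07]
```

```bash
python3 -m handwheel '[0,0,-0.0084,-0.0023,-0.6,0.2,0,0,0.03,-0.0084,-0.0023,-0.6,0.2,0,0,0.05,-0.0084,-0.0023,-0.6,0.2,0,0,0.05,-0.0084,-0.0023,-0.6,0.2,0]';python3 -c "
from h import *
togo([.526,.0287,.1095],90)"
```

```text
time: 14.4
eef_pos: [0.5232, 0.0308, 0.1456]
orientation: [4.1, 89.5, -175.8]
ft_force: [-0.1, 0.6, -2.1]
opening: 0.043
t 14.4 eef [0.5232 0.0308 0.1456] yaw -89.84 j7 [   8.   20.  -19.  112.    8.   50. -106.] open 0.043 F [-0.1  0.6 -2.1]
shift [ 0.0361  0.0021 -0.0031] rot [ 0.16  0.5  -0.04]
```

```bash
python3 -m handwheel '[0,0.01,0.002,-0.003,0,0.5,0,0,0.022,0.002,-0.003,0,0.5,0,0,0.032,0.002,-0.003,0,0.5,0,0,0.036,0.002,-0.003,0,0.5,0,0,0.036,0.002,-0.003,0,0.5,0]';python3 -c "
from h import *
togo([.526,.0287,.1095],90)"
```

```text
time: 14.9
eef_pos: [0.5255, 0.0287, 0.109]
orientation: [32.5, 89.9, -147.3]
ft_force: [0.4, -0.4, -1.1]
opening: 0.0429
t 14.9 eef [0.5255 0.0287 0.109 ] yaw -89.84 j7 [   7.   23.  -19.  114.   10.   45. -107.] open 0.0429 F [ 0.4 -0.4 -1.1]
shift [-0.0005  0.     -0.0005] rot [ 0.16  0.06 -0.04]
```

```bash
python3 -m handwheel '[0.62,0.001,0,0,0,0,0,0.62,0.001,0,0,0,0,0,0.62,0.001,0,0,0,0,0,0.62,-0.03,0,0,0,0,0,0.62,-0.07,0,0,0,0,0]';python3 - <<'E'
from needle import *
needle()
togo([.4553,.242,.20],93)
E
```

```text
time: 15.4
eef_pos: [0.5243, 0.0286, 0.1785]
orientation: [7.7, 89.7, -172.1]
ft_force: [0.9, 0.5, 0.5]
opening: 0.0529
hub [ 0.725 -0.003  0.068] n 17 max r 0.054 theta 1.111 grams 370
t 15.45 eef [0.5292 0.0295 0.1864] yaw -89.84 j7 [   9.   17.  -20.  110.    7.   54. -105.] open 0.0531 F [2.2 1.4 4.6]
shift [-0.0143 -0.2127  0.0732] rot [-2.84 -0.53 -0.01]
```

```bash
python3 -m handwheel '[0.75,-0.014,-0.05,0.017,-1,-0.5,0,0.75,-0.014,-0.1,0.035,-2.8,-0.5,0,0.75,-0.014,-0.15,0.053,-2.8,-0.5,0,0.75,-0.014,-0.2,0.07,-2.8,-0.5,0,0.75,-0.014,-0.212,0.073,-2.8,-0.5,0]';cat > cakes.py <<'E'
from meas import *
def cakes(n=150):
    im,d,i=snap('wrist');P=cloud(d,i);Z=P[...,2];np.savez('wc.npz',im=im,P=P,d=d)
    for b in blobs((d>0)&(Z>.05)&(Z<.075)&(P[...,1]>.1),n): 
        r_=rect(P[b][:,:2]); print(b.sum(),r_,np.median(Z[b]).round(4),proj(i,[*r_[0],.064])[0].round(0))
E
python3 - <<'E'
from cakes import *
cakes(); togo([.4553,.242,.11],93)
E
```

```text
time: 15.95
eef_pos: [0.4535, 0.2458, 0.2006]
orientation: [-134.6, 89.8, 48.7]
ft_force: [0.4, 0.3, 0.2]
opening: 0.0636
2874 (array([0.5881, 0.3291]), array([0.0531, 0.0444]), -9.4) 0.0629 [171.  22.]
3563 (array([0.5584, 0.4125]), array([0.0649, 0.0427]), -6.43) 0.0628 [77. 56.]
3211 (array([0.5043, 0.3336]), array([0.0637, 0.0445]), 3.23) 0.0629 [166. 123.]
2974 (array([0.4662, 0.4191]), array([0.0645, 0.0428]), -1.46) 0.0628 [ 77. 161.]
2862 (array([0.4549, 0.2434]), array([0.0631, 0.0436]), 4.18) 0.063 [263. 183.]
t 16.0 eef [0.4523 0.2497 0.2008] yaw -86.45 j7 [ -11.   16.  -27.  110.    9.   56. -128.] open 0.0636 F [-0.7  3.4  0.5]
shift [ 0.0908  0.0083 -0.0023] rot [ 0.55 -0.11  0.3 ]
```

```bash
python3 -m handwheel '[0.75,0,0.0078,-0.002,0,0,0,0.75,0.03,0.0078,-0.002,0,0,0,0.75,0.07,0.0078,-0.002,0,0,0,0.75,0.09,0.0078,-0.002,0,0,0,0.75,0.09,0.0078,-0.002,0,0,0]';python3 -c "
from h import *
togo([.4549,.2422,.037],93.5)"
```

```text
time: 16.5
eef_pos: [0.4538, 0.2395, 0.1082]
orientation: [-30.7, 89.8, 152.7]
ft_force: [-0.5, -0.3, 0.6]
opening: 0.0641
t 16.5 eef [0.4538 0.2395 0.1082] yaw -86.58 j7 [ -12.   23.  -25.  115.   13.   45. -132.] open 0.0641 F [-0.5 -0.3  0.6]
shift [ 0.0712 -0.0024 -0.0014] rot [-0.08  0.19  0.11]
```

```bash
python3 -m handwheel '[0.75,0.02,-0.0024,-0.0014,0,0,0,0.75,0.05,-0.0024,-0.0014,0,0,0,0.75,0.068,-0.0024,-0.0014,0,0,0,0.75,0.072,-0.0024,-0.0014,0,0,0,0.75,0.072,-0.0024,-0.0014,0,0,0]';python3 -m handwheel '[0,0,0,0,0,0,0,0,0,0,0,0,0,0,0,0,0,0,0,0,0,0,0,0,0,0,0,0,0,0,0,0,0,0,0]'; python3 -c "
from h import *
togo([.4549,.2422,.20],90)"
```

```text
time: 17.0
eef_pos: [0.4558, 0.2419, 0.037]
orientation: [-43.9, 89.8, 139.5]
ft_force: [0.1, -0.2, 0.7]
opening: 0.064
time: 17.5
eef_pos: [0.4575, 0.2426, 0.0389]
orientation: [-115.4, 89.8, 67.9]
ft_force: [-0.0, -0.6, 6.6]
opening: 0.043
t 17.5 eef [0.4575 0.2426 0.0389] yaw -86.67 j7 [ -15.   29.  -22.  118.   18.   36. -136.] open 0.043 F [-0.  -0.6  6.6]
shift [-0.1611 -0.0003  0.0023] rot [ 3.33 -0.09  0.21]
```

```bash
python3 -m handwheel '[0,-0.04,0,0,1,0,0,0,-0.09,0,0,3.3,0,0,0,-0.14,0,0,3.3,0,0,0,-0.165,0,0,3.3,0,0,0,-0.165,0,0,3.3,0,0]';python3 -c "
from h import *
togo([.5265,-.0413,.20],90)"
```

```text
time: 18.0
eef_pos: [0.4594, 0.2435, 0.2088]
orientation: [-143.7, 89.3, 36.3]
ft_force: [-0.4, -0.0, -1.3]
opening: 0.0429
t 18.0 eef [0.4594 0.2435 0.2088] yaw -89.98 j7 [ -10.   15.  -27.  110.    8.   56. -131.] open 0.0429 F [-0.4 -0.  -1.3]
shift [ 0.0073  0.2849 -0.0669] rot [ 0.02 -0.6   0.44]
```

```bash
python3 -m handwheel '[0,0,0.05,-0.012,0,-0.6,0.4,0,0,0.1,-0.024,0,-0.6,0.4,0,0,0.15,-0.035,0,-0.6,0.4,0,0,0.2,-0.047,0,-0.6,0.4,0,0,0.24,-0.057,0,-0.6,0.4]';python3 -c "
from h import *
togo([.5265,-.0413,.20],90)"
```

```text
time: 18.5
eef_pos: [0.5156, 0.0008, 0.2065]
orientation: [-1.5, 89.9, 178.5]
ft_force: [1.6, -0.1, -1.3]
opening: 0.043
t 18.5 eef [0.5156 0.0008 0.2065] yaw -90.03 j7 [  11.   15.  -19.  110.    6.   56. -100.] open 0.043 F [ 1.6 -0.1 -1.3]
shift [ 0.0065  0.0421 -0.0109] rot [-0.03  0.11  0.  ]
```

```bash
python3 -m handwheel '[0,0.006,0.025,-0.007,0,0,0,0,0.006,0.042,-0.011,0,0,0,0,0.006,0.042,-0.011,0,0,0,0,0.03,0.042,-0.011,0,0,0,0,0.05,0.042,-0.011,0,0,0]';python3 -m handwheel '[0,0,0,0,0,0,0]';python3 -c "
from h import *
togo([.5265,-.0413,.108],90)"
```

```text
time: 19.0
eef_pos: [0.5259, -0.0398, 0.1556]
orientation: [-18.3, 89.9, 161.8]
ft_force: [-0.1, -0.1, -1.3]
opening: 0.0428
time: 19.1
eef_pos: [0.5231, -0.0385, 0.1527]
orientation: [-10.8, 89.5, 169.3]
ft_force: [-0.0, -0.2, -1.1]
opening: 0.0428
t 19.1 eef [ 0.5231 -0.0385  0.1527] yaw -89.84 j7 [ 14.  19. -17. 112.   7.  50. -97.] open 0.0428 F [-0.  -0.2 -1.1]
shift [ 0.0447  0.0029 -0.0038] rot [0.16 0.52 0.1 ]
```

```bash
python3 -m handwheel '[0,0.015,0.003,-0.003,0,0.5,0,0,0.03,0.003,-0.003,0,0.5,0,0,0.041,0.003,-0.003,0,0.5,0,0,0.045,0.003,-0.003,0,0.5,0,0,0.045,0.003,-0.003,0,0.5,0]';python3 -c "
from h import *
togo([.5265,-.0413,.1083],90)"
```

```text
time: 19.6
eef_pos: [0.5256, -0.0409, 0.1076]
orientation: [-66.6, 89.9, 113.6]
ft_force: [0.3, -0.3, -2.3]
opening: 0.0432
t 19.6 eef [ 0.5256 -0.0409  0.1076] yaw -89.8 j7 [ 13.  23. -17. 114.   9.  44. -98.] open 0.0432 F [ 0.3 -0.3 -2.3]
shift [-0.0007  0.0004 -0.0009] rot [0.2  0.05 0.11]
```

```bash
python3 -m handwheel '[0.62,0.001,0,0,0,0,0,0.62,0.001,0,0,0,0,0,0.62,0.001,0,0,0,0,0,0.62,-0.03,0,0,0,0,0,0.62,-0.07,0,0,0,0,0]';python3 -m handwheel '[0.62,-0.03,0,-0.03,0,0,0,0.62,-0.06,0,-0.03,0,0,0,0.62,-0.06,0,-0.03,0,0,0]';python3 - <<'E'
from needle import *
needle('pics/s9.png')
im,d,i=snap('wrist');cv2.imwrite('pics/w9.png',im);np.savez('w9.npz',im=im,P=cloud(d,i),d=d)
togo([.5,.30,.23],93)
E
```

```text
time: 20.1
eef_pos: [0.5243, -0.041, 0.1772]
orientation: [-26.0, 89.7, 154.2]
ft_force: [0.4, -0.7, 0.3]
opening: 0.0532
time: 20.4
eef_pos: [0.5579, -0.0409, 0.242]
orientation: [-156.4, 89.7, 23.7]
ft_force: [0.2, 0.3, 0.6]
opening: 0.0531
hub [ 0.724 -0.004  0.067] n 13 max r 0.052 theta 1.534 grams 511
t 20.5 eef [ 0.5547 -0.0411  0.2377] yaw -89.81 j7 [ 14.  17. -18. 103.   6.  62. -95.] open 0.053 F [-0.1  0.6 -0.2]
shift [ 0.0086 -0.3413  0.0535] rot [-2.81  0.21  0.13]
```

View pics/w9.png

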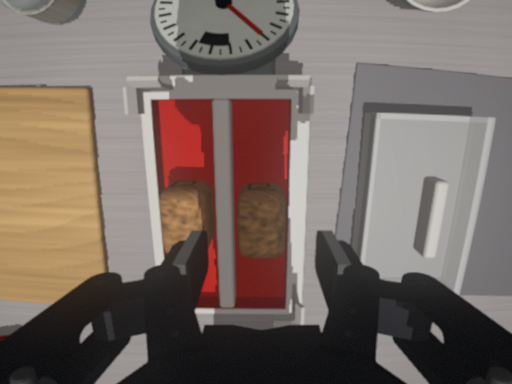

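Both cakes lie flat in the middle of their compartments, at (187,212) and (262,220), and the needle reads about 511 g. Two more cakes should bring it to about 810 g. Next is the cake near (0.504,0.333).

```bash
python3 -m handwheel '[0.75,0,-0.05,0.01,0,0,0,0.75,0,-0.1,0.02,-2.8,0,0,0.75,0.008,-0.15,0.025,-2.8,0,0,0.75,0.008,-0.2,0.035,-2.8,0,0,0.75,0.008,-0.25,0.04,-2.8,0,0]';python3 -m handwheel '[0.75,0,-0.05,0.007,0,0,0,0.75,0,-0.11,0.015,0,0,0,0.75,0,-0.11,0.015,0,0,0,0.75,0,-0.11,0.015,0,0,0]';python3 - <<'E'
from cakes import *
cakes(); togo([.5043,.333,.11],94)
E
```

```text
time: 21.0
eef_pos: [0.5122, 0.2057, 0.2287]
orientation: [-6.1, 89.6, 176.9]
ft_force: [1.4, 0.5, 1.0]
opening: 0.0638
time: 21.4
eef_pos: [0.4893, 0.317, 0.2275]
orientation: [-3.0, 89.5, -179.7]
ft_force: [-0.3, -0.5, -0.0]
opening: 0.0638
3061 (array([0.5942, 0.3281]), array([0.0648, 0.0446]), -8.66) 0.063 [255.  65.]
2843 (array([0.5584, 0.414 ]), array([0.0655, 0.045 ]), -5.24) 0.063 [164. 100.]
2542 (array([0.5041, 0.3333]), array([0.0646, 0.044 ]), 3.29) 0.063 [245. 161.]
2351 (array([0.4675, 0.4208]), array([0.0629, 0.0441]), -0.49) 0.063 [159. 191.]
t 21.45 eef [0.4907 0.3143 0.2275] yaw -86.92 j7 [ -16.   21.  -27.  100.   10.   62. -133.] open 0.0642 F [ 0.5 -0.4  0.3]
shift [ 0.1173 -0.018  -0.0157] rot [-0.92  0.51 -0.06]
```

```bash
python3 -m handwheel '[0.75,0.02,-0.018,-0.0145,-0.5,0.5,0,0.75,0.06,-0.018,-0.0145,-0.5,0.5,0,0.75,0.1,-0.018,-0.0145,-0.5,0.5,0,0.75,0.117,-0.018,-0.0145,-0.5,0.5,0,0.75,0.117,-0.018,-0.0145,-0.5,0.5,0]';python3 -c "
from h import *
togo([.5043,.3325,.037],93.4)"
```

```text
time: 21.95
eef_pos: [0.5025, 0.328, 0.1066]
orientation: [47.8, 89.5, -128.9]
ft_force: [-0.6, -0.7, -0.1]
opening: 0.0641
t 21.95 eef [0.5025 0.328  0.1066] yaw -86.65 j7 [ -19.   30.  -25.  104.   16.   50. -138.] open 0.0641 F [-0.6 -0.7 -0.1]
shift [ 0.0696 -0.0049 -0.0025] rot [-0.05  0.36 -0.39]
```

```bash
python3 -m handwheel '[0.75,0.02,-0.0045,-0.0025,0,0.3,-0.4,0.75,0.05,-0.0045,-0.0025,0,0.3,-0.4,0.75,0.066,-0.0045,-0.0025,0,0.3,-0.4,0.75,0.07,-0.0045,-0.0025,0,0.3,-0.4,0.75,0.07,-0.0045,-0.0025,0,0.3,-0.4]';python3 -m handwheel '[0,0,0,0,0,0,0,0,0,0,0,0,0,0,0,0,0,0,0,0,0,0,0,0,0,0,0,0,0,0,0,0,0,0,0]'; python3 -m handwheel '[0,-0.04,0,0,1,0,0,0,-0.09,0,0,3.3,0,0,0,-0.14,0,0,3.3,0,0,0,-0.165,0,0,3.3,0,0,0,-0.165,0,0,3.3,0,0]';python3 -c "
from h import *
togo([.594,.0287,.205],90)"
```

```text
time: 22.45
eef_pos: [0.5049, 0.3317, 0.0371]
orientation: [-4.2, 90.0, 179.1]
ft_force: [0.7, 0.2, -0.2]
opening: 0.0644
time: 22.95
eef_pos: [0.5061, 0.3327, 0.039]
orientation: [-145.6, 89.8, 37.7]
ft_force: [1.0, -0.6, 6.4]
opening: 0.0433
time: 23.45
eef_pos: [0.5074, 0.3341, 0.209]
orientation: [-146.2, 89.3, 33.8]
ft_force: [-0.1, 0.7, -1.6]
opening: 0.0428
t 23.45 eef [0.5074 0.3341 0.209 ] yaw -89.99 j7 [ -18.   24.  -26.   98.   12.   60. -138.] open 0.0428 F [-0.1  0.7 -1.6]
shift [ 0.0028  0.3054 -0.0865] rot [ 0.   -0.59  0.39]
```

```bash
python3 -m handwheel '[0,0,0.05,-0.015,0,-0.6,0.4,0,0,0.1,-0.03,0,-0.6,0.4,0,0,0.15,-0.045,0,-0.6,0.4,0,0,0.2,-0.06,0,-0.6,0.4,0,0,0.25,-0.075,0,-0.6,0.4]';python3 -c "
from h import *
togo([.594,.0287,.205],90)"
```

```text
time: 23.95
eef_pos: [0.5786, 0.0914, 0.2064]
orientation: [16.4, 89.8, -163.6]
ft_force: [1.5, 1.1, -1.2]
opening: 0.0433
t 23.95 eef [0.5786 0.0914 0.2064] yaw -89.99 j7 [   4.   22.  -22.  101.    9.   59. -111.] open 0.0433 F [ 1.5  1.1 -1.2]
shift [ 0.0014  0.0627 -0.0153] rot [ 0.01  0.17 -0.05]
```

```bash
python3 -m handwheel '[0,0,0.035,-0.01,0,0,0,0,0,0.06,-0.0153,0,0,0,0,0,0.0625,-0.0153,0,0,0,0,0.03,0.0625,-0.0153,0,0,0,0,0.05,0.0625,-0.0153,0,0,0]';python3 -m handwheel '[0,0,0,0,0,0,0]';python3 -c "
from h import *
togo([.594,.0287,.1068],90)"
```

```text
time: 24.45
eef_pos: [0.5923, 0.0295, 0.1542]
orientation: [5.5, 89.7, -174.5]
ft_force: [-0.3, 0.6, -1.7]
opening: 0.0429
time: 24.55
eef_pos: [0.5894, 0.0301, 0.1505]
orientation: [2.8, 89.2, -177.1]
ft_force: [-0.8, -0.1, -2.1]
opening: 0.043
t 24.55 eef [0.5894 0.0301 0.1505] yaw -89.87 j7 [   8.   25.  -20.  103.   10.   54. -106.] open 0.043 F [-0.8 -0.1 -2.1]
shift [ 0.0437  0.0013 -0.0051] rot [ 0.13  0.76 -0.04]
```

```bash
python3 -m handwheel '[0,0.015,0.001,-0.005,0,0.7,0,0,0.03,0.001,-0.005,0,0.7,0,0,0.04,0.001,-0.005,0,0.7,0,0,0.0435,0.001,-0.005,0,0.7,0,0,0.0435,0.001,-0.005,0,0.7,0]';python3 -c "
from h import *
togo([.594,.0287,.107],90)"
```

```text
time: 25.05
eef_pos: [0.5936, 0.0292, 0.1067]
orientation: [18.8, 89.9, -161.1]
ft_force: [0.4, 0.7, -2.0]
opening: 0.0428
t 25.05 eef [0.5936 0.0292 0.1067] yaw -89.86 j7 [   8.   29.  -19.  105.   12.   49. -107.] open 0.0428 F [ 0.4  0.7 -2. ]
shift [-0.0003  0.0005 -0.0004] rot [ 0.14  0.1  -0.04]
```

```bash
python3 -m handwheel '[0.6,0.001,0,0,0,0,0,0.6,0.001,0,0,0,0,0,0.6,0.001,0,0,0,0,0,0.6,-0.03,0,0,0,0,0,0.6,-0.07,0,0,0,0,0]';python3 -m handwheel '[0.6,-0.03,-0.04,0,0,0,0,0.6,-0.05,-0.09,0.005,0,0,0,0.7,-0.05,-0.14,0.01,0,0,0,0.75,-0.05,-0.19,0.01,0,0,0,0.75,-0.05,-0.23,0.01,0,0,0]';python3 - <<'E'
from needle import *
from cakes import *
needle(); cakes(); togo([.5942,.328,.20],81.5)
E
```

```text
time: 25.55
eef_pos: [0.5924, 0.029, 0.176]
orientation: [7.2, 89.7, -172.6]
ft_force: [0.5, -0.2, 0.4]
opening: 0.0512
time: 26.05
eef_pos: [0.5817, 0.2618, 0.2271]
orientation: [-6.1, 89.8, 174.1]
ft_force: [0.6, 1.0, 0.1]
opening: 0.0639
hub [ 0.724 -0.004  0.067] n 17 max r 0.051 theta 2.061 grams 687
181 (array([0.7374, 0.3864]), array([0.0267, 0.0172]), 83.16) 0.0506 [139.   6.]
859 (array([0.7334, 0.1968]), array([0.0663, 0.0232]), 86.48) 0.0677 [347.  12.]
2545 (array([0.5944, 0.3282]), array([0.0647, 0.0444]), -9.01) 0.063 [206. 161.]
2368 (array([0.5591, 0.4127]), array([0.0647, 0.0427]), -7.34) 0.0629 [127. 194.]
1139 (array([0.4756, 0.4195]), array([0.0489, 0.0428]), 2.34) 0.0626 [129. 265.]
t 26.15 eef [0.5795 0.2681 0.2268] yaw -89.19 j7 [ -11.   26.  -24.   92.   11.   65. -127.] open 0.0643 F [-0.9  0.7 -0.5]
shift [ 0.027  -0.0595 -0.0157] rot [9.31 0.37 0.29]
```

The needle reads about 687 g, just under the arc, so one more cake (127–173 g) lands inside it.

```bash
python3 -m handwheel '[0.75,0,-0.03,-0.01,5,0,0,0.75,0.03,-0.0595,-0.0155,9.5,0,0.3,0.75,0.07,-0.0595,-0.0155,9.5,0,0.3,0.75,0.11,-0.0595,-0.0155,9.5,0,0.3,0.75,0.115,-0.0595,-0.0155,9.5,0,0.3]';python3 -c "
from h import *
togo([.5944,.3275,.037],81.2)"
```

```text
time: 26.65
eef_pos: [0.5906, 0.3259, 0.1068]
orientation: [29.4, 89.1, -159.3]
ft_force: [-0.3, -0.3, 0.0]
opening: 0.064
t 26.65 eef [0.5906 0.3259 0.1068] yaw -98.68 j7 [ -18.   36.  -21.   93.   14.   55. -143.] open 0.064 F [-0.3 -0.3  0. ]
shift [ 0.0697 -0.0027 -0.0044] rot [ 0.12  0.79 -0.45]
```

```bash
python3 -m handwheel '[0.75,0.02,-0.0025,-0.0044,0,0.7,-0.4,0.75,0.05,-0.0025,-0.0044,0,0.7,-0.4,0.75,0.066,-0.0025,-0.0044,0,0.7,-0.4,0.75,0.07,-0.0025,-0.0044,0,0.7,-0.4,0.75,0.07,-0.0025,-0.0044,0,0.7,-0.4]';python3 -m handwheel '[0,0,0,0,0,0,0,0,0,0,0,0,0,0,0,0,0,0,0,0,0,0,0,0,0,0,0,0,0,0,0,0,0,0,0]'; python3 -m handwheel '[0,-0.04,0,0,-1,0,0,0,-0.09,0,0,-4,0,0,0,-0.14,0,0,-8.7,0,0,0,-0.165,0,0,-8.7,0,0,0,-0.165,0,0,-8.7,0,0]';python3 -c "
from h import *
togo([.594,-.0413,.205],90)"
```

```text
time: 27.15
eef_pos: [0.595, 0.3274, 0.0375]
orientation: [12.0, 89.9, -176.7]
ft_force: [-0.4, -0.1, 0.4]
opening: 0.0643
time: 27.65
eef_pos: [0.5964, 0.3284, 0.0399]
orientation: [-134.3, 89.8, 37.0]
ft_force: [-0.2, 0.3, 6.8]
opening: 0.0428
time: 28.15
eef_pos: [0.5979, 0.3297, 0.2104]
orientation: [-147.4, 89.3, 32.6]
ft_force: [0.3, 1.3, -1.7]
opening: 0.0428
t 28.15 eef [0.5979 0.3297 0.2104] yaw -90.02 j7 [ -16.   30.  -24.   88.   13.   64. -133.] open 0.0428 F [ 0.3  1.3 -1.7]
shift [0.0028 0.371  0.0038] rot [-0.02 -0.62  0.4 ]
```

```bash
python3 -m handwheel '[0,0,0.05,0,0,-0.6,0.4,0,0,0.1,0,0,-0.6,0.4,0,0,0.15,0.002,0,-0.6,0.4,0,0,0.2,0.003,0,-0.6,0.4,0,0,0.25,0.0038,0,-0.6,0.4]';python3 -m handwheel '[0,0,0.03,0,0,0,0,0,0,0.07,0,0,0,0,0,0,0.09,0,0,0,0,0,0,0.1,0,0,0,0,0,0,0.1,0,0,0,0]';python3 -c "
from h import *
togo([.594,-.0413,.155],90)"
```

```text
time: 28.65
eef_pos: [0.5924, 0.0773, 0.2067]
orientation: [16.7, 89.8, -163.3]
ft_force: [0.7, -1.0, -1.7]
opening: 0.0428
time: 29.15
eef_pos: [0.5916, -0.0241, 0.2055]
orientation: [12.9, 89.7, -167.3]
ft_force: [0.6, 0.3, -2.0]
opening: 0.0431
t 29.15 eef [ 0.5916 -0.0241  0.2055] yaw -90.16 j7 [  14.   22.  -21.  100.    9.   60. -100.] open 0.0431 F [ 0.6  0.3 -2. ]
shift [ 0.0505  0.0171 -0.0027] rot [-0.16  0.29 -0.07]
```

```bash
python3 -m handwheel '[0,0,0.0171,-0.0027,0,0.3,0,0,0.01,0.0171,-0.0027,0,0.3,0,0,0.035,0.0171,-0.0027,0,0.3,0,0,0.05,0.0171,-0.0027,0,0.3,0,0,0.05,0.0171,-0.0027,0,0.3,0]';python3 -c "
from h import *
togo([.594,-.0413,.1063],90)"
```

```text
time: 29.65
eef_pos: [0.5919, -0.0406, 0.1524]
orientation: [6.2, 89.6, -173.9]
ft_force: [-0.6, 0.3, -2.0]
opening: 0.0426
t 29.65 eef [ 0.5919 -0.0406  0.1524] yaw -90.08 j7 [  15.   25.  -20.  103.   11.   54. -100.] open 0.0426 F [-0.6  0.3 -2. ]
shift [ 0.0461  0.0007 -0.0024] rot [-0.08  0.35 -0.04]
```

```bash
python3 -m handwheel '[0,0.015,0.0007,-0.002,0,0.3,0,0,0.03,0.0007,-0.002,0,0.3,0,0,0.042,0.0007,-0.002,0,0.3,0,0,0.046,0.0007,-0.002,0,0.3,0,0,0.046,0.0007,-0.002,0,0.3,0]';python3 -m handwheel '[0.6,0.0005,0,0,0,0,0,0.6,0.0005,0,0,0,0,0,0.6,0.0005,0,0,0,0,0,0.6,-0.03,0,0,0,0,0,0.6,-0.07,0,0,0,0,0]';python3 -m handwheel '[0.4,-0.04,0.01,0,0,0,0,0.4,-0.06,0.03,0,0,0,0,0.4,-0.06,0.05,0.01,0,0,0,0.4,-0.06,0.07,0.02,0,0,0,0.4,-0.06,0.1,0.02,0,0,0]';python3 -m handwheel '[0.4,0,0.05,0.01,0,0,0,0.4,0,0.09,0.018,0,0,0,0.4,0,0.09,0.018,0,0,0,0.4,0,0.09,0.018,0,0,0,0.4,0,0.09,0.018,0,0,0]';python3 - <<'E'
from needle import *
from meas import *
needle('pics/s10.png')
im,d,i=snap('wrist');P=cloud(d,i);cv2.imwrite('pics/w10.png',im);np.savez('w10.npz',im=im,P=P,d=d)
Z=P[...,2]
for b in blobs((d>0)&(Z>.058)&(Z<.085)&(P[...,1]<-.15)&(P[...,1]>-.3),150): print('handle',rect(P[b][:,:2]),np.median(Z[b]).round(4))
togo([.5085,-.231,.12],90)
E
```

```text
time: 30.15
eef_pos: [0.5933, -0.0412, 0.1058]
orientation: [13.8, 89.9, -166.3]
ft_force: [-0.1, 0.3, -1.4]
opening: 0.0428
time: 30.65
eef_pos: [0.592, -0.0412, 0.1751]
orientation: [1.5, 89.6, -178.5]
ft_force: [0.2, 0.2, 0.3]
opening: 0.0515
time: 31.15
eef_pos: [0.5717, -0.1405, 0.2364]
orientation: [0.5, 89.7, -179.5]
ft_force: [1.0, -0.4, 0.3]
opening: 0.0341
time: 31.65
eef_pos: [0.5543, -0.2289, 0.2368]
orientation: [-9.1, 89.7, 171.1]
ft_force: [0.6, 0.3, 0.1]
opening: 0.0343
hub [ 0.724 -0.004  0.067] n 25 max r 0.052 theta 2.527 grams 842
handle (array([ 0.5091, -0.2316]), array([0.0893, 0.0159]), -0.26) 0.0745
t 31.75 eef [ 0.5544 -0.2286  0.2368] yaw -89.76 j7 [ 32.  21. -17.  97.   7.  63. -78.] open 0.034 F [ 0.4  0.2 -0.6]
shift [0.117  0.0023 0.0453] rot [0.24 0.27 0.03]
```

View pics/s10.png

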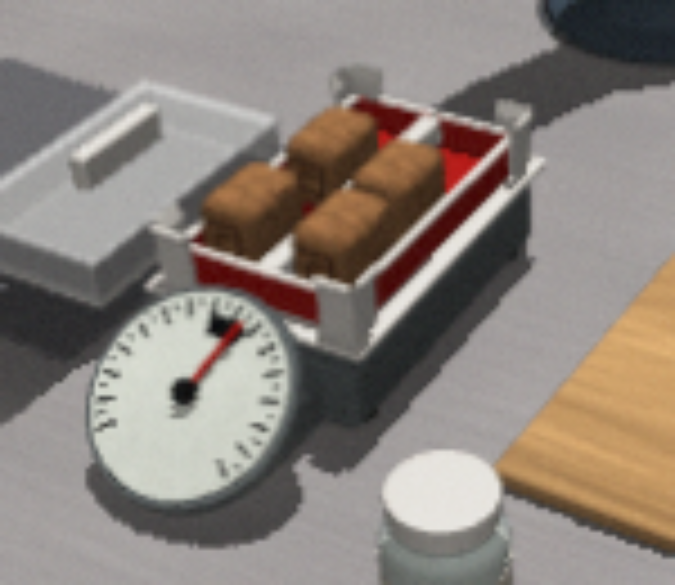

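The tray holds four flat cakes and the needle reads about 842 g, close to the arc's right end at crop (240,322). I'll calibrate the reader against the arc itself before covering.

Run:
```python
from h import *
im,d,i=snap('scene')
Rm=cv2.Rodrigues(np.array(i['rvec'],float))[0]; C=-Rm.T@np.array(i['tvec']).ravel()
P=cloud(d,i); h=np.median(P[224:230,178:184].reshape(-1,3),0)
a=np.radians(35); n=np.array([np.sin(a),0,np.cos(a)]); up=np.array([-np.cos(a),0,np.sin(a)]); rt=np.array([0,1.,0])
s=und(i,[[180.7,226.7]]);D=np.c_[s,[1]]@Rm; hub=(C+D*(((h-C)@n)/(D@n))[:,None])[0]
# rectified dial: 600px = 0.15 m
g=(np.arange(600)-300)*.00025; U,V=np.meshgrid(g,-g)
W=hub+U[...,None]*rt+V[...,None]*up
uv=proj(i,W.reshape(-1,3)).astype(np.float32).reshape(600,600,2)
o=cv2.remap(im,uv[...,0],uv[...,1],cv2.INTER_CUBIC)
g_=o.max(-1).astype(int)
for r_ in(.042,.046,.05,.054,.058):
    th=np.arange(1.6,3.2,.02); u=300+r_/.00025*np.sin(th-2.25); v=300-r_/.00025*np.cos(th-2.25)
    L=g_[v.round().astype(int),u.round().astype(int)]; k=np.nonzero(L<110)[0]; print(r_,'dark theta',(th[k[[0,-1]]].round(2) if len(k) else None),len(k))
for r_ in(54,):pass
cv2.circle(o,(300,300),4,(255,0,0),-1)
for g0 in(700,880,0,1500):
    t=.003*g0-2.25; cv2.line(o,(int(300+180*np.sin(t)),int(300-180*np.cos(t))),(int(300+270*np.sin(t)),int(300-270*np.cos(t))),(255,0,0),1)
cv2.imwrite('pics/dial.png',o)
```

```text
0.042 dark theta [2.16 2.66] 21
0.046 dark theta [2.14 2.66] 23
0.05 dark theta [2.14 2.7 ] 25
0.054 dark theta [2.7  3.04] 5
0.058 dark theta [2.72 3.02] 2
```

View pics/dial.png

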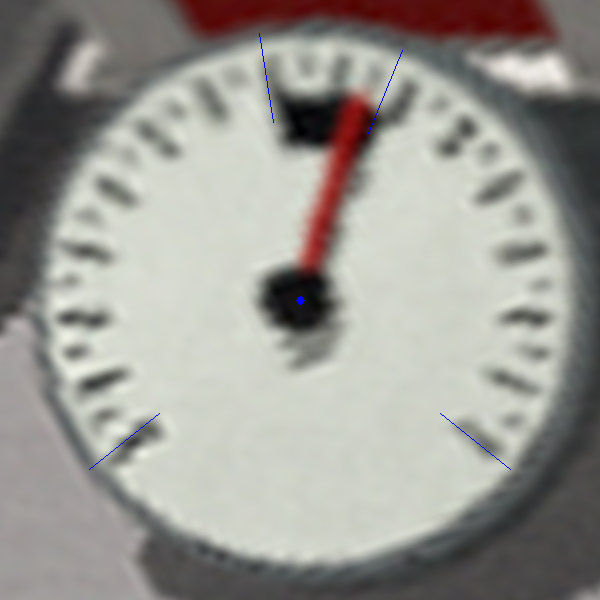

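The arc measures 2.14–2.68 in this rectified view against 2.10–2.64 nominal, so the needle at 2.53 is really about 2.49 (830 g), inside the arc and settled. Now the lid.

```bash
python3 -m handwheel '[0.4,0,0.0035,0.023,0.3,0.2,0,0.4,0.02,0.0035,0.0445,0.3,0.2,0,0.4,0.06,0.0035,0.0445,0.3,0.2,0,0.4,0.1,0.0035,0.0445,0.3,0.2,0,0.4,0.125,0.0035,0.0445,0.3,0.2,0]';python3 -c "
from h import *
togo([.5093,-.2325,.049],89.9)"
```

```text
time: 32.3
eef_pos: [0.5081, -0.2309, 0.1096]
orientation: [-22.5, 89.8, 157.6]
ft_force: [-0.1, 0.7, -0.4]
opening: 0.0345
t 32.3 eef [ 0.5081 -0.2309  0.1096] yaw -89.97 j7 [ 33.  25. -16. 110.   9.  47. -78.] open 0.0345 F [-0.1  0.7 -0.4]
shift [ 0.0606  0.0016 -0.0014] rot [0.13 0.22 0.09]
```

```bash
python3 -m handwheel '[0.4,0.03,0.0014,-0.0012,0,0.2,0,0.4,0.055,0.0014,-0.0012,0,0.2,0,0.4,0.06,0.0014,-0.0012,0,0.2,0,0.4,0.06,0.0014,-0.0012,0,0.2,0,0,0.06,0.0014,-0.0012,0,0.2,0]';python3 -m handwheel '[0,0,0,0,0,0,0,0,0,0,0,0,0,0,0,0,0,0,0,0,0]';python3 -m handwheel '[0,-0.04,0,0,0,0,0,0,-0.08,0,0,0,0,0,0,-0.12,0,0,0,0,0,0,-0.16,0,0,0,0,0,0,-0.18,0,0,0,0,0]';python3 -c "
from h import *
togo([.528,-.006,.235],90)"
```

```text
time: 32.8
eef_pos: [0.5103, -0.2322, 0.051]
orientation: [-157.7, 89.9, 22.4]
ft_force: [0.5, 0.7, 0.6]
opening: 0.0208
time: 33.1
eef_pos: [0.5107, -0.2324, 0.0517]
orientation: [-176.1, 89.8, 4.0]
ft_force: [0.0, -0.2, -1.3]
opening: 0.0147
time: 33.6
eef_pos: [0.5115, -0.2328, 0.2359]
orientation: [164.9, 89.5, -15.1]
ft_force: [0.1, 0.0, -1.6]
opening: 0.0149
t 33.6 eef [ 0.5115 -0.2328  0.2359] yaw -89.93 j7 [ 35.  17. -18. 103.   6.  61. -75.] open 0.0149 F [ 0.1  0.  -1.6]
shift [ 0.0005 -0.2268 -0.0168] rot [ 0.07 -0.5  -0.14]
```

```bash
python3 -m handwheel '[0,0,-0.04,-0.003,0,-0.5,0,0,0,-0.09,-0.007,0,-0.5,0,0,0,-0.14,-0.011,0,-0.5,0,0,0,-0.19,-0.015,0,-0.5,0,0,0,-0.22,-0.0165,0,-0.5,0]';python3 -m handwheel '[0,0,0,0,0,0,0,0,0,0,0,0,0,0]';python3 - <<'E'
from h import *
im,d,i=snap('wrist');P=cloud(d,i);np.savez('w11.npz',im=im,P=P,d=d);cv2.imwrite('pics/w11.png',im)
im,d,i=snap('top');np.savez('t11.npz',im=im,P=cloud(d,i),d=d)
togo([.5277,-.0061,.16],90)
E
```

```text
time: 34.1
eef_pos: [0.5274, -0.0082, 0.2361]
orientation: [135.5, 89.9, -44.2]
ft_force: [-0.7, -0.4, -1.0]
opening: 0.0147
time: 34.3
eef_pos: [0.5272, -0.0073, 0.2363]
orientation: [131.1, 89.9, -48.4]
ft_force: [0.2, -1.2, -1.8]
opening: 0.0151
t 34.4 eef [ 0.5272 -0.01    0.2361] yaw -89.8 j7 [  17.   15.  -24.  106.    7.   60. -100.] open 0.0149 F [-0.9 -0.5 -1.8]
shift [ 0.0761 -0.004  -0.0004] rot [ 0.2  -0.04 -0.12]
```

View pics/w11.png

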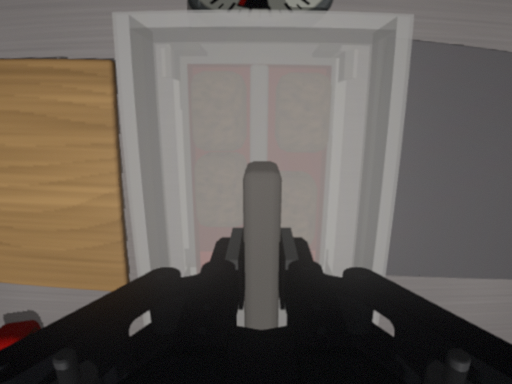

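The wrist view through the clear lid shows the tray (rim at (185,60)–(335,60)) roughly centred under the lid's outline (115,13)–(413,13). I'll measure the offset.

Run:
```python
from meas import *
D=np.load('w11.npz');P=D['P'];d=D['d'];im=D['im']
for (v,us) in((20,(125,200,330,405)),(55,(150,170,200,260,330,350,370)),(63,(185,260,335)),(150,(125,137,155,170,180,185,338,345,360,380,395,400))):
    for u in us: print((v,u),P[v,u].round(4),im[v,u],round(float(d[v,u]),3))
```

```text
(20, 125) [0.6332 0.0537 0.2305] [145 147 149] 0.133
(20, 200) [0.6328 0.02   0.2299] [146 148 150] 0.134
(20, 330) [ 0.6332 -0.0376  0.2306] [147 150 152] 0.133
(20, 405) [ 0.6345 -0.0718  0.2302] [143 144 146] 0.133
(55, 150) [0.6182 0.0435 0.2298] [114 116 118] 0.137
(55, 170) [0.6181 0.0342 0.2297] [140 142 144] 0.138
(55, 200) [0.618  0.0205 0.2296] [133 135 137] 0.138
(55, 260) [ 0.618  -0.0067  0.2301] [142 145 146] 0.137
(55, 330) [ 0.6186 -0.0387  0.2293] [132 134 136] 0.138
(55, 350) [ 0.6188 -0.0477  0.2297] [142 145 146] 0.138
(55, 370) [ 0.619  -0.057   0.2297] [130 133 135] 0.138
(63, 185) [0.6146 0.0275 0.2299] [140 143 145] 0.138
(63, 260) [ 0.6148 -0.0068  0.2287] [139 142 146] 0.14
(63, 335) [ 0.6149 -0.0407  0.231 ] [144 148 149] 0.137
(150, 125) [0.5746 0.0592 0.2294] [144 146 148] 0.149
(150, 137) [0.5747 0.0529 0.23  ] [149 152 155] 0.149
(150, 155) [ 0.5937 -0.0073  0.3789] [120 122 125] 0.0
(150, 170) [0.5745 0.0372 0.2282] [146 149 152] 0.15
(150, 180) [0.5747 0.0317 0.2302] [157 161 163] 0.148
(150, 185) [0.5747 0.0294 0.2295] [143 146 148] 0.149
(150, 338) [ 0.5753 -0.0449  0.2297] [160 163 165] 0.149
(150, 345) [ 0.5754 -0.0483  0.2301] [150 153 156] 0.149
(150, 360) [ 0.5753 -0.0561  0.2287] [148 150 153] 0.15
(150, 380) [ 0.5756 -0.0656  0.2299] [120 121 123] 0.149
(150, 395) [ 0.5757 -0.0731  0.23  ] [149 152 153] 0.149
(150, 400) [ 0.5758 -0.0753  0.2305] [129 130 132] 0.148
```

Run:
```python
from meas import *
D=np.load('w11.npz');P=D['P'];d=D['d'];im=D['im'];X,Y,Z=[P[...,k] for k in range(3)]
m=(d>0)&(Z>.223)&(Z<.237)
for lo in(.56,.58,.60,.62):
    k=m&(X>lo)&(X<lo+.02); y=np.sort(Y[k]); print('lid y',y[[3,-4]].round(4),y[[3,-4]].mean().round(4))
for lo in(-.06,-.03,.0,.03): k=m&(Y>lo)&(Y<lo+.02); print('lid far x',np.sort(X[k])[-4:].round(4))
A=np.c_[X[m],Y[m],np.ones(m.sum())]; c=np.linalg.lstsq(A,Z[m],rcond=None)[0]; print('tilt',np.degrees(c[:2]).round(2))
# saturation profile for red vs white seen through lid
i=optics.camera_info('wrist')
b=im.astype(int); rd=b[...,2]-b[...,1]
Rm=cv2.Rodrigues(np.array(i['rvec'],float))[0]; C=-Rm.T@np.array(i['tvec']).ravel()
for z,nm in((.1013,'rim'),):
  for v in (90,120,150):
    r_=np.nonzero(rd[v,160:360]>5)[0]+160; seg=np.split(r_,np.nonzero(np.diff(r_)>3)[0]+1); seg=[s for s in seg if len(s)>10]
    for s in seg:
        D_=np.c_[und(i,[[s[0]-.5,v],[s[-1]+.5,v]]),[1,1]]@Rm; W=C+D_*((z-C[2])/D_[:,2])[:,None]; print(v,nm,(s[0],s[-1]),W.round(4).tolist())
for u in(220,300):
    r_=np.nonzero(rd[30:240,u]>5)[0]+30; print('col',u,r_[:3]); v=r_[0]-.5
    D_=np.c_[und(i,[[u,v]]),[1]]@Rm; print((C+D_*((.1013-C[2])/D_[:,2])[:,None]).round(4), (C+D_*((.0793-C[2])/D_[:,2])[:,None]).round(4))
```

```text
lid y [-0.0762  0.0599] -0.0081
lid y [-0.076   0.0602] -0.0079
lid y [-0.0762  0.0604] -0.0079
lid y [-0.076   0.0604] -0.0078
lid far x [0.6377 0.6377 0.6377 0.6378]
lid far x [0.6373 0.6373 0.6373 0.6375]
lid far x [0.6373 0.6373 0.6373 0.6375]
lid far x [0.6373 0.6374 0.6374 0.6375]
tilt [-0.07 -0.03]
90 rim (np.int64(208), np.int64(233)) [[0.6106, 0.0357, 0.1013], [0.6105, 0.0133, 0.1013]]
90 rim (np.int64(282), np.int64(294)) [[0.6107, -0.0281, 0.1013], [0.6107, -0.0393, 0.1013]]
90 rim (np.int64(302), np.int64(327)) [[0.6108, -0.0453, 0.1013], [0.611, -0.0678, 0.1013]]
120 rim (np.int64(189), np.int64(235)) [[0.5852, 0.0534, 0.1013], [0.5852, 0.0119, 0.1013]]
120 rim (np.int64(285), np.int64(321)) [[0.5853, -0.0311, 0.1013], [0.5855, -0.0638, 0.1013]]
150 rim (np.int64(190), np.int64(249)) [[0.5587, 0.0539, 0.1013], [0.5588, -0.0002, 0.1013]]
150 rim (np.int64(267), np.int64(285)) [[0.5588, -0.0155, 0.1013], [0.5589, -0.0326, 0.1013]]
col 220 [64 65 66]
[[0.6323 0.0244 0.1013]] [[0.6353 0.0271 0.0793]]
col 300 [65 66 67]
[[ 0.6317 -0.0434  0.1013]] [[ 0.6347 -0.046   0.0793]]
```

Seen in the same picture, the lid's centre is within about 1 mm of the tray's and level, so I lower with a 0.8 mm correction.

```bash
python3 -m handwheel '[0,0.02,-0.0008,-0.0005,0,0,0,0,0.045,-0.0008,-0.0005,0,0,0,0,0.065,-0.0008,-0.0005,0,0,0,0,0.07,-0.0008,-0.0005,0,0,0,0,0.07,-0.0008,-0.0005,0,0,0]';python3 -c "
from h import *
togo([.5277,-.0077,.148],90)"
```

```text
time: 34.9
eef_pos: [0.5277, -0.0111, 0.1663]
orientation: [81.1, 89.9, -98.9]
ft_force: [-3.3, -0.9, 6.2]
opening: 0.0147
t 34.9 eef [ 0.5277 -0.0111  0.1663] yaw -89.96 j7 [  16.   19.  -24.  111.   10.   52. -103.] open 0.0147 F [-3.3 -0.9  6.2]
shift [ 0.0183 -0.0034 -0.    ] rot [ 0.04  0.02 -0.14]
```

```bash
python3 -m handwheel '[0,-0.012,0,0,0,0,0,0,-0.012,0,0,0,0,0,0,-0.012,0,0,0,0,0]';python3 - <<'E'
from meas import *
es=[]
im,d,i=snap('wrist');P=cloud(d,i);X,Y,Z=[P[...,k] for k in range(3)];e,q,s=pose();print(e.round(4),s['ft_force'].round(1))
top=e[2]-.0067; m=(d>0)&(abs(Z-top)<.009)&(X>.5)&(abs(Y)<.1)
for lo in(.56,.58,.60,.62):
    k=m&(X>lo)&(X<lo+.02); y=np.sort(Y[k]); print('lid y',y[[3,-4]].round(4),y[[3,-4]].mean().round(4))
for lo in(-.06,-.03,.0,.03): k=m&(Y>lo)&(Y<lo+.02); print('lid far x',np.sort(X[k])[-4:].round(4))
A=np.c_[X[m],Y[m],np.ones(m.sum())]; c=np.linalg.lstsq(A,Z[m],rcond=None)[0]; print('tilt',np.degrees(c[:2]).round(2))
a=cv2.resize(im,(400,300))
im2,d,i=snap('scene'); b=cv2.resize(im2[140:240,150:280],(400,300))
cv2.imwrite('pics/c12.png',np.hstack([a,b]))
E
```

```text
time: 35.2
eef_pos: [0.5282, -0.0119, 0.1791]
orientation: [113.8, 89.8, -66.3]
ft_force: [-0.0, -1.3, -0.6]
opening: 0.0145
[ 0.5278 -0.0116  0.1787] [-0.1 -0.1 -1.7]
lid y [-0.0808  0.0554] -0.0127
lid y [-0.0809  0.0557] -0.0126
lid y [-0.081   0.0555] -0.0128
lid y [-0.081   0.0554] -0.0128
lid far x [0.6383 0.6383 0.6384 0.6384]
lid far x [0.6381 0.6382 0.6382 0.6384]
lid far x [0.6385 0.6386 0.6386 0.6387]
lid far x [0.6386 0.6387 0.6387 0.6389]
tilt [-0.06  0.16]
```

View pics/c12.png

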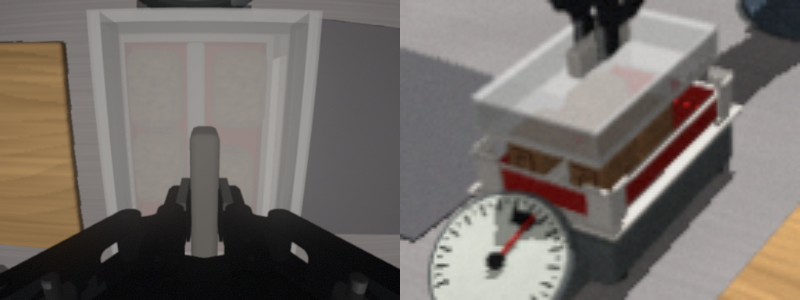

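The lid drifted 6 mm to the right because the arm had not settled when I measured, so its right edge met the guides. I'll correct it by +7 mm in y while raised, and check once it has settled.

```bash
python3 -m handwheel '[0,-0.008,-0.007,0,0,0,0,0,-0.008,-0.007,0,0,0,0,0,-0.008,-0.007,0,0,0,0,0,-0.008,-0.007,0,0,0,0,0,-0.008,-0.007,0,0,0,0]';python3 -m handwheel '[0,0,0,0,0,0,0,0,0,0,0,0,0,0,0,0,0,0,0,0,0,0,0,0,0,0,0,0]';cat > lid.py <<'E'
from meas import *
im,d,i=snap('wrist');P=cloud(d,i);X,Y,Z=[P[...,k] for k in range(3)]
e=np.mean([pose()[0] for _ in range(3)],0);print(e.round(4),monitor.observe()['ft_force'].round(1))
top=e[2]-.0067; m=(d>0)&(abs(Z-top)<.009)&(X>.5)&(abs(Y)<.1)
for lo in(.56,.58,.60,.62):
    k=m&(X>lo)&(X<lo+.02); y=np.sort(Y[k]); print('lid y',y[[3,-4]].mean().round(4),end=' ')
for lo in(-.06,-.03,.0,.03): k=m&(Y>lo)&(Y<lo+.02); print('far x',np.sort(X[k])[-4:].mean().round(4),end=' ')
A=np.c_[X[m],Y[m],np.ones(m.sum())]; c=np.linalg.lstsq(A,Z[m],rcond=None)[0]; print('tilt',np.degrees(c[:2]).round(2),'top z',np.median(Z[m]).round(4))
rd=im[...,2].astype(int)-im[...,1]; Rm=cv2.Rodrigues(np.array(i['rvec'],float))[0]; C=-Rm.T@np.array(i['tvec']).ravel()
for v in(70,90,110,130):
    r_=np.nonzero(rd[v,150:370]>5)[0]+150
    D_=np.c_[und(i,[[r_[0]-.5,v],[r_[-1]+.5,v]]),[1,1]]@Rm; W=C+D_*((.1013-C[2])/D_[:,2])[:,None]; print(v,'tray inner y if at rim',W[:,1].round(4),W[:,1].mean().round(4))
E
python3 lid.py
```

```text
time: 35.8
eef_pos: [0.5275, -0.0045, 0.1862]
orientation: [76.3, 89.8, -103.7]
ft_force: [0.8, 0.5, -0.6]
opening: 0.0149
time: 36.2
eef_pos: [0.5274, -0.0045, 0.1862]
orientation: [75.1, 89.8, -104.9]
ft_force: [0.5, 0.0, -1.2]
opening: 0.0146
[ 0.5275 -0.0046  0.1862] [ 0.6 -0.5 -1. ]
lid y -0.0054 lid y -0.0053 lid y -0.0053 lid y -0.0056 far x 0.6377 far x 0.6373 far x 0.6378 far x 0.6379 tilt [-0.18  0.17] top z 0.1795
70 tray inner y if at rim [ 0.0566 -0.0659] -0.0046
90 tray inner y if at rim [ 0.0567 -0.0674] -0.0053
110 tray inner y if at rim [ 0.0561 -0.0653] -0.0046
130 tray inner y if at rim [ 0.0563 -0.0611] -0.0024
```

Lid and tray both centre on y=-0.0054, and their x centres agree within 0.5 mm. I lower it.

```bash
python3 -m handwheel '[0,0.01,0,0,0,0,0,0,0.02,0,0,0,0,0,0,0.025,0,0,0,0,0,0,0.025,0,0,0,0,0]';python3 -m handwheel '[0,0.003,0,0,0,0,0,0,0.006,0,0,0,0,0,0,0.009,0,0,0,0,0]'
```

```text
time: 36.65
eef_pos: [0.5265, -0.0047, 0.1597]
orientation: [37.3, 89.7, -142.7]
ft_force: [0.5, -0.4, -0.9]
opening: 0.0147
time: 36.95
eef_pos: [0.5274, -0.0046, 0.1511]
orientation: [62.2, 89.8, -117.8]
ft_force: [0.9, 1.2, -1.2]
opening: 0.0151
```

```bash
python3 -m handwheel '[0,0.002,0,0,0,0,0,0,0.004,0,0,0,0,0,0,0.004,0,0,0,0,0]'; python3 ws.py 0 0 0
```

```text
time: 37.25
eef_pos: [0.5275, -0.0046, 0.1469]
orientation: [64.0, 89.8, -115.9]
ft_force: [1.0, -0.2, -0.7]
opening: 0.0145
t 37.25 eef [ 0.5275 -0.0046  0.1469] F [ 1.  -0.2 -0.7] op 0.0145 tool shift [0. 0. 0.]
```

```bash
python3 -m handwheel '[0,0.0015,0,0,0,0,0,0,0.0015,0,0,0,0,0]'; python3 ws.py 0 0 0;python3 - <<'E'
from needle import *
needle()
E
```

```text
time: 37.45
eef_pos: [0.5274, -0.0046, 0.1453]
orientation: [61.9, 89.8, -118.1]
ft_force: [1.5, -0.1, 0.2]
opening: 0.0147
t 37.45 eef [ 0.5274 -0.0046  0.1453] F [ 1.5 -0.1  0.2] op 0.0147 tool shift [0. 0. 0.]
hub [ 0.724 -0.004  0.067] n 21 max r 0.054 theta 2.76 grams 920
```

```bash
python3 -m handwheel '[0.4,0,0,0,0,0,0,0.4,0,0,0,0,0,0,0.4,0,0,0,0,0,0,0.4,-0.03,0,0,0,0,0,0.4,-0.07,0,0,0,0,0]';python3 -m handwheel '[0.4,-0.04,0,-0.02,0,0,0,0.4,-0.08,0.02,-0.02,0,0,0,0.4,-0.1,0.07,0.02,0,0,0,0.4,-0.1,0.12,0.06,0,0,0,0.4,-0.1,0.17,0.08,0,0,0]';python3 -m handwheel '[0.4,0,0.06,0.01,0,0,0,0.4,0,0.1,0.02,0,0,0,0.4,0,0.1,0.02,0,0,0,0.4,0,0.1,0.02,0,0,0,0.4,0,0.1,0.02,0,0,0]';python3 - <<'E'
from needle import *
from meas import *
needle('pics/s13.png')
im,d,i=snap('top');P=cloud(d,i);Z=P[...,2];X=P[...,0];Y=P[...,1]
m=(d>0)&(abs(Y)<.1)&(X>.4)&(X<.66)&(Z>.13)&(Z<.155)
A=np.c_[X[m],Y[m],np.ones(m.sum())]; c=np.linalg.lstsq(A,Z[m],rcond=None)[0]
print('lid top',np.median(Z[m]).round(4),'tilt',np.degrees(c[:2]).round(2),rect(P[m][:,:2]))
for b in blobs((d>0)&(Z>.045)&(Z<.08)&(X>.3)&(Y>.12)&(X<.66)&(Y<.5),50): print('cake',rect(P[b][:,:2]))
print(monitor.observe()['eef_pos'],monitor.observe()['time'])
E
```

```text
time: 38.0
eef_pos: [0.5258, -0.0046, 0.2143]
orientation: [18.3, 89.6, -161.6]
ft_force: [0.9, -0.7, 0.0]
opening: 0.0339
time: 38.5
eef_pos: [0.461, -0.1453, 0.3155]
orientation: [29.6, 89.7, -150.3]
ft_force: [0.6, -0.4, 0.2]
opening: 0.0342
time: 39.0
eef_pos: [0.4416, -0.2439, 0.3158]
orientation: [21.4, 89.7, -158.3]
ft_force: [-0.9, 1.0, 0.2]
opening: 0.0339
hub [ 0.725 -0.003  0.068] n 18 max r 0.051 theta 2.894 grams 965
lid top 0.1381 tilt [-0.01 -0.12] (array([ 0.5254, -0.0078]), array([0.2229, 0.1351]), -0.34)
cake (array([0.5565, 0.4116]), array([0.0645, 0.0446]), -9.82)
cake (array([0.4633, 0.4186]), array([0.0673, 0.0439]), -2.22)
[ 0.44189267 -0.24349429  0.31586858] 39.1
```

```bash
python3 -c "
from rig import r
print(r.job_done())"
```

```text
the job is handed in; nothing more can be done
None
```

The tray is on the scale with four cakes in it and the lid is on; I handed the job in at about 39 s. Two cakes are left on the board, and I moved nothing else.

**Mishaps along the way**
- **Tray:** on the first lowering its far end caught the far guides and it tipped about 10° in the grip. I lifted it, levelled it and set it down flat.
- **Lid:** on the first lowering it was about 6 mm off to the right and touched the guides lightly. I raised it, realigned it to within about 1 mm of the tray and lowered it again.

**Last checks**
- **Weight before the lid:** the needle read 842 g, or about 830 g once corrected against the black arc itself. Both are within 700–880 g.
- **Lid:** with it on, the needle rose 123 g to 965 g, matching its 120 g. Its top is level to about 0.1° at 138 mm, where 138.5 mm would be fully down.
- **Disagreement:** the top camera put the lid's centre about 2 mm to the right of where the wrist camera did and turned 0.3°. That is about the calibration error.
- **Not checked:** I had used up my 16 picture views, so the final check of the lid was by measurement only.

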